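# Snap the battery pack into its charging dock

### The job

Lift the battery pack out of its slanted holder and lay it flat on the bench, right way up, letting go of it. Then slide it nose first into the blue charging dock, under the dock's side lips, until it is fully home and the yellow spring catch has clicked in behind its shoulder; let go, and do not push the tea glass, the wooden bowl, the burr box or the black rubber block about.

Things in the scene. Friction and masses are not known exactly. Their poses are not given: they have to be found in the camera images.
- pack_center (a point): Centre (half length, width and height) of the loose black battery pack: 130 mm along x, 46 wide (y), 40 high (z), 0.25 kg. Its nose points along its own -x, its tail along +x, its top with the orange panel along +z; underside flat, 20 mm below. The 46 mm wide body runs from x = -65 mm (nose, corners rounded 8 mm) to +1 mm, where square shoulders step in to the waist.
- pack_waist (a point): Middle of the pack's waist, 29 mm toward the tail (+x) from pack_center and at the same height; same axes. The grey ribbed waist is 26 mm wide, 36 mm high and 56 mm long (28 mm either way along x); behind it is an orange end flange 44 mm wide, 38 mm high, 8 mm long.
- pack_nose (a point): Point in the middle of the pack's bare nose part, 44 mm toward the nose (-x) from pack_center and at the same height, same axes; the pack is 46 mm wide here. In the holder the 42 mm at the nose end are bare on both sides.
- holder: Fixed grey and aluminium slanted holder, base 150 x 66 mm; origin at the base's centre, z up. The pack starts in it pitched 0.6 rad about the common y axis: nose up and toward the holder's -x (roughly to the robot), tail down. Cheeks 62 mm over their outsides, taller than the pack, cover it from the tail to 23 mm nose-side of its centre. It lifts straight up and out.
- dock_home (a point): In the fixed blue charging dock: where pack_center is when the pack is fully home against the back wall, 20 mm above the bench. Axes: those of the pack when home; the pack goes in along -x. Channel 50 mm wide (y) from the back wall at x = -65 mm to the mouth at +1 mm; the pack slides on the bench itself. Waist and flange stay out in the open.
- dock_mouth (a point): Middle of the dock's mouth, 1 mm to +x of dock_home, same height and axes. Lips over the channel's edges leave 43 mm of height (3 mm above the pack), so it cannot be put in from above; dock top 52 mm above the bench. A flared guide on the -y side reaches 23 mm out from the mouth; the catch is on the +y side.
- catch (a joint): Yellow spring catch beside the mouth on the dock's +y side. 0 rad: sprung in, its flat face at x = +4 mm of dock_home, 8 mm inside the pack's side; its slope reaches to x = +23 mm, 11 to 33 mm above the bench. The nose swings it to about 0.13 rad (push 3 to 10 N); it rides on the pack's side for some 60 mm, then snaps back to 0 behind the shoulder.
- tea_glass: Bystander: glass mug of tea, 75 x 101 x 92 mm, loose. Origin at its underside.
- wood_bowl: Bystander: shallow brown wooden bowl, 92 mm across, 22 high, loose. Origin at the centre of its underside.
- burr_box: Bystander: blue box with upright steel burrs, 60 x 104 x 66 mm, loose. Origin at the centre of its underside.
- rubber_block: Bystander: black rubber block, 60 x 60 x 22 mm, loose. Origin at the centre of its underside.

How it is judged:
On the way, in this order (a step that is already met when the one before it is completed fails the run):
1. the pack lies flat on the bench, right way up, let go and at rest (angle between pack_center's own z axis and vertical below 0.08 rad and height (world z) of pack_center below 0.025 m and contact force between the fingers and pack below 0.1 N and linear speed of pack below 0.02 m/s), for 0.2 s.
2. the pack, nose first under the lips, holds the catch pushed aside (value of joint catch above 0.06 rad and x of pack_center in the frame of dock_home between 0.008 and 0.06 m and angle between the x axis of pack_center and the x axis of dock_home, either way round below 0.15 rad), for 0.1 s.
At the end, for the whole second after the job is handed in: The pack rests let go in the dock, right way up (within 0.08 rad) and nose first, its centre within 5 mm of dock_home along each axis (4 mm towards the back wall), and the catch has sprung back (below 0.04 rad) behind its shoulder (x of pack_center in the frame of dock_home between -0.004 and 0.005 m and y of pack_center in the frame of dock_home between -0.005 and 0.005 m and z of pack_center in the frame of dock_home below 0.005 m and angle between pack_center's own z axis and vertical below 0.08 rad and angle between the x axis of pack_center and the x axis of dock_home, either way round below 0.1 rad and value of joint catch below 0.04 rad and linear speed of pack below 0.01 m/s); the robot touches nothing.
It fails at once if the tea glass is pushed more than 40 mm or tipped (distance of tea_glass from where it was at the start of the episode above 0.04 m or angle between tea_glass's own z axis and vertical above 0.4 rad).
It fails at once if the wooden bowl is pushed more than 40 mm (distance of wood_bowl from where it was at the start of the episode above 0.04 m).
It fails at once if the burr box is pushed more than 40 mm or tipped (distance of burr_box from where it was at the start of the episode above 0.04 m or angle between burr_box's own z axis and vertical above 0.4 rad).
It fails at once if the rubber block is pushed more than 40 mm (distance of rubber_block from where it was at the start of the episode above 0.04 m).
It also fails if it takes over 64 s, if anything falls off the work surface, if the arm or the gripper's body presses on something with over 40 N, if the wrist force passes 120 N, or if a joint passes its speed limit or range.

### The arm

A 6-joint arm with a two-finger parallel gripper is mounted at the origin on a cart in front of the work surface, level with it; the furniture and walls round the work are solid. World frame = base frame: x ahead of the robot, y to its left, z up, the work surface at z = 0. Lengths are in m, angles in rad, forces in N, time in s.
With the tool pointing down it reaches from about 0.325 to 0.9 m from the base axis. Payload 6.1 kg.
Tool frame: the origin (TCP) lies where the fingers leave the gripper's body, on its centre line; the fingertips stand 73 mm ahead of it and the grasp point (between the pads) lies 54 mm ahead of it (grip_point_offset is the distance from the TCP to the grasp point, in m); x points along the fingers, z is the direction in which the jaws open and shut, and the axes are right-handed (so a half turn about x gives the same grasp; the last joint's range is limited). The gripper opens to 85 mm and grips with 20 to 120 N. Pads are 22 mm wide; open, the fingers measure 114 mm over their backs; the gripper's body (76 mm by 85 mm) begins 54 mm behind the grasp point. The pads swing forward as they close: fully open they stand 13 mm farther back than shut.
Start: joints at [-1.31, 0.22, 1.526, -0, 1.395, -0.126], TCP at [0.236, -0.579, 0.304] pointing down, gripper open.
Joint ranges: [-2.98, 2.98], [-0.91, 2.08], [0.09, 2.57], [-1.24, 4.39], [0.2, 2.65], [-2.68, 2.68]. Speed limits (rad/s): [2.57, 2.57, 3.01, 3.14, 3.14, 3.14].

### API

Orientations are given as a rotation vector (axis times angle).
In Python, from cell import * gives the robot as it stands.
- The arm moves only by the tool apply_moves, never from a script. Its argument "moves" is a list of rows, each a list of 4 numbers: the shift along the tool's x, y, z in mm, then the turn about the tool's x in degrees. A call has 1 to 20 rows; each row shifts and turns the pose as measured when the row begins, along the tool's axes as they then stand; what a row does not reach is not made up. A row lasts 1/12 s, in which the tool goes at most 41.7 mm and 7.16 degrees, less where a joint would pass 70% of its speed; a pose out of reach is approached as far as the arm can. A call is refused whole if a number of a shift passes 41.7 or a number of a turn 7.16, either way. A call with a gripper value outside its range is refused whole. "hand" is the finger opening in mm, from 0 to 85.4, set as the call begins (left out, the last holds). The fingers move at their own pace and stop on an object; "grip_force" is the grip in N (left out, the last holds). Time passes only in rows, so rows that do not move let the fingers close. It gives the time, the measured TCP pose, the force and the opening at its end, in the units of the state.
- sense(): the state, without advancing time (a new reading comes with each control period).
- read_camera(name): name is "side" or "top" or "wrist"; returns a dict with "img" (480x640x3 uint8, blue, green, red), "K" (3x3 intrinsics, pixels), "eye" and "orientation" of the camera in the world. Camera axes: x right, y down, z forward; pixel columns grow to the right and rows downward; lengths in m; the calibration is good to about 2 mm. A picture is of the moment at which its call begins. There is no depth.
- finish_job(): hands the job in, once; it reports no verdict.
The state is a dict: "clock": time; "q": joint angles; "joint_vel": joint speeds; "tau": joint torques, N m; "position": TCP position; "ee_rot": TCP orientation; "wrist_force": force on the tool from outside, world axes, zero at the start; "torque": the same for the moment, N m; "grip_width": finger opening in m.
Only numpy, scipy, OpenCV 4.12 (cv2) and the standard library are available. Lean on these libraries where they do the work, as an engineer would, in place of code of your own. Each camera call takes 0.05 s, during which the arm holds its last target.

## Working session

There is one attempt and no reset: what is moved stays moved. The work goes in short steps, Python scripts to look and compute and a tool call to move; the robot and the scene stay as the last step left them, time stands still between calls to the robot, and variables do not carry over. Pictures are saved under pics/ and viewed, and the job is handed in when it is done.

Besides the shell and the picture viewer there is one more tool, called after ">>>" by a JSON object that holds its "fn" and its "kwargs", one argument or row to a line. apply_moves: Moves the arm, as the interface text tells. Its arguments: {"type":"object","properties":{"moves":{"type":"array"},"hand":{"type":"number"},"grip_force":{"type":"number"}},"required":["moves"]}

```bash
ls; mkdir -p pics; python3 - <<'E'
from cell import *
import cv2
s=sense(); print(s)
for n in ["side","top","wrist"]:
    c=read_camera(n); cv2.imwrite(f"pics/{n}0.png",c["img"]); print(n,c["K"],c["eye"],c["orientation"])
E
```

```text
pics
{'clock': 0.0, 'q': array([-1.31013003e+00,  2.21226750e-01,  1.52763537e+00, -5.54718060e-06,
        1.39474624e+00, -1.26070809e-01]), 'joint_vel': array([-0.00021179, -0.00154377, -0.00120611, -0.00092436, -0.00017125,
       -0.00172532]), 'tau': array([-5.95840575e-04, -4.96902502e+01, -3.89402568e+01, -2.91913393e-04,
        1.09802425e-02, -2.69554704e-06]), 'position': array([ 0.23561596, -0.57836168,  0.3027859 ]), 'ee_rot': array([ 0.92106968,  1.36925716, -0.91889004]), 'wrist_force': array([ 0.07848763, -0.05579954,  0.57259559]), 'torque': array([-0.01390806, -0.04940189,  0.0018809 ]), 'grip_width': 0.08522019096800125}
side [[450.3522111    0.         324.10133122]
 [  0.         450.3522111  241.48389634]
 [  0.           0.           1.        ]] [-0.11839535  0.7963053   1.06526794] [-0.93408954  2.48030791 -1.06684597]
top [[455.27574129   0.         317.80393667]
 [  0.         455.27574129 239.57035088]
 [  0.           0.           1.        ]] [0.47147911 0.04747869 1.39121478] [-2.16493303  2.19594893 -0.09041263]
wrist [[386.94265355   0.         322.83875545]
 [  0.         386.94265355 240.47781383]
 [  0.           0.           1.        ]] [ 0.30438307 -0.55072663  0.37335224] [ 2.39839771 -1.61166646 -0.24051259]
```

View pics/top0.png

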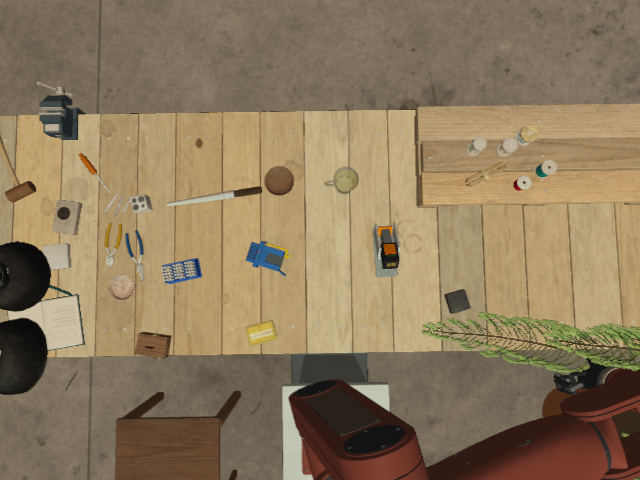

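View pics/side0.png

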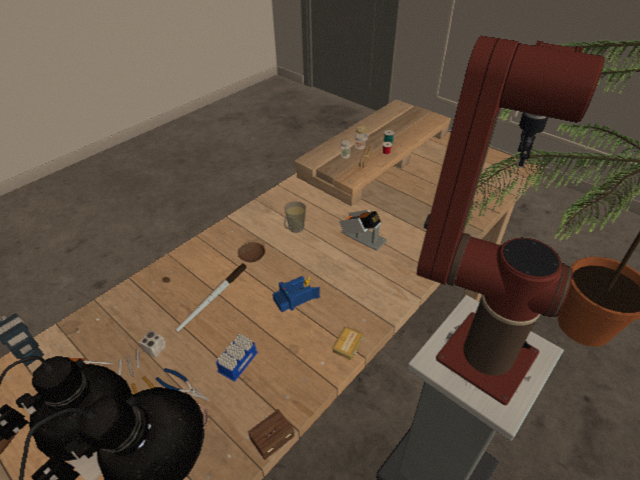

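View pics/wrist0.png

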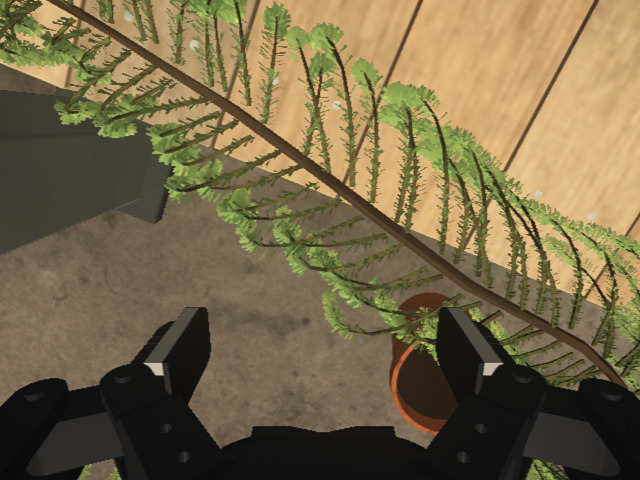

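The top view shows the holder with the pack at about (387,250), the dock at (268,256), the rubber block at (457,300), the glass at (345,180) and the bowl at (279,180). I'll zoom in on the holder and dock.

```bash
cat > h.py <<'E'
import numpy as np, cv2
from scipy.spatial.transform import Rotation as R
def ray(c,uv):
    d=np.linalg.inv(c["K"])@np.array([uv[0],uv[1],1.0]); return R.from_rotvec(c["orientation"]).apply(d)
def onz(c,uv,z):
    d=ray(c,uv); e=np.array(c["eye"]); return e+d*(z-e[2])/d[2]
def proj(c,p):
    q=R.from_rotvec(c["orientation"]).inv().apply(np.array(p)-c["eye"]); q=c["K"]@q; return q[:2]/q[2]
E
python3 - <<'E'
import cv2
t=cv2.imread("pics/top0.png"); s=cv2.imread("pics/side0.png")
a=cv2.resize(t[210:290,225:305],(400,400),interpolation=cv2.INTER_CUBIC)
b=cv2.resize(t[210:290,350:430],(400,400),interpolation=cv2.INTER_CUBIC)
cv2.imwrite("pics/z1.png",cv2.hconcat([a,b]))
a=cv2.resize(s[260:320,260:340],(400,300),interpolation=cv2.INTER_CUBIC)
b=cv2.resize(s[200:260,325:405],(400,300),interpolation=cv2.INTER_CUBIC)
cv2.imwrite("pics/z2.png",cv2.hconcat([a,b]))
E
```

```text
(no output)
```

View pics/z1.png

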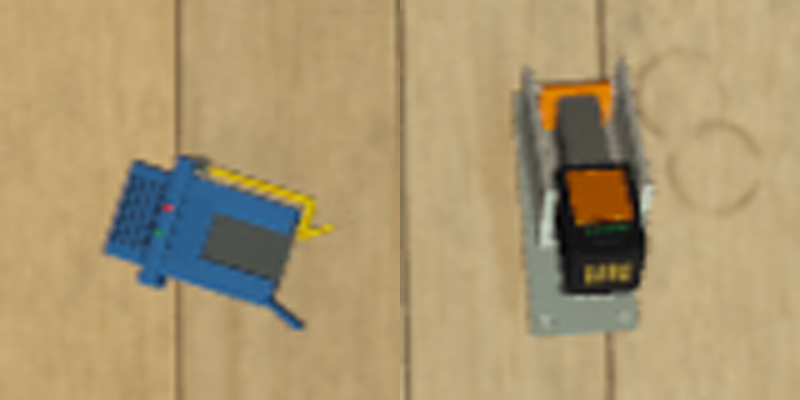

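View pics/z2.png

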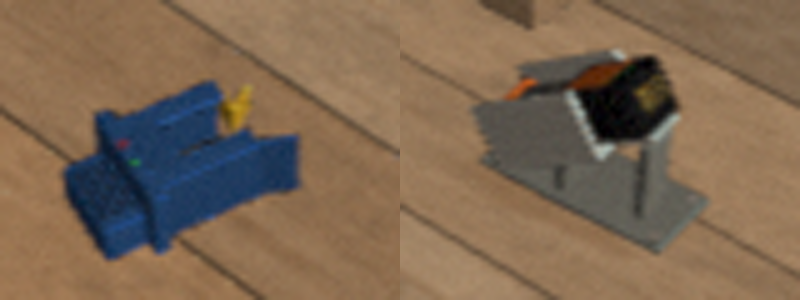

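```bash
python3 - <<'E'
from cell import *
from h import *
c=read_camera("top")
for n,uv,z in [("holderbase",(387,252),.01),("packnose",(390.,264),.1),("dock",(270,256),.05),("mouth",(284,262),.05),("glass",(345,180),.05),("bowl",(279,180),.02),("rub",(457,300),.02),("burr",(181,270),.06)]:
    print(n,onz(c,uv,z).round(3))
s=sense(); print(s["position"],R.from_rotvec(s["ee_rot"]).as_matrix().round(3))
w=read_camera("wrist"); T=R.from_rotvec(s["ee_rot"])
print(T.inv().apply(w["eye"]-s["position"]), (T.inv()*R.from_rotvec(w["orientation"])).as_matrix().round(3))
E
```

```text
holderbase [ 0.543 -0.165  0.01 ]
packnose [ 0.505 -0.159  0.1  ]
dock [0.534 0.186 0.05 ]
mouth [0.516 0.145 0.05 ]
glass [ 0.758 -0.039  0.05 ]
bowl [0.768 0.161 0.02 ]
rub [ 0.396 -0.369  0.02 ]
burr [0.497 0.445 0.06 ]
[ 0.23568721 -0.57856711  0.30321208] [[-0.     0.926  0.377]
 [ 0.001  0.377 -0.926]
 [-1.     0.    -0.001]]
[-0.07042729  0.07412128  0.00014297] [[ 0.    -0.289  0.957]
 [ 0.    -0.957 -0.289]
 [ 1.     0.    -0.   ]]
```

>>> {"fn": "apply_moves", "kwargs": {
  "moves": [
    [0, 36, -23, 0],
    [0, 36, -23, 0],
    [0, 36, -23, 0],
    [0, 36, -23, 0],
    [0, 36, -23, 0],
    [0, 36, -23, 0],
    [0, 36, -23, 0],
    [0, 36, -23, 0],
    [0, 36, -23, 0],
    [0, 36, -23, 0],
    [0, 36, -23, 0],
    [0, 36, -23, 0],
    [0, 0, 0, 5.5],
    [0, 0, 0, 5.5],
    [0, 0, 0, 5.5],
    [0, 0, 0, 5.5],
    [0, 0, 0, 0]
  ],
  "hand": 85
}}

```text
clock: 1.67
position: [0.5282, -0.1609, 0.3009]
ee_rot: [1.222, 1.203, -1.219]
wrist_force: [-0.1, -0.1, -0.4]
grip_width: 0.0852
```

```bash
python3 - <<'E'
from cell import *
from h import *
s=sense(); print(s["clock"],s["position"],R.from_rotvec(s["ee_rot"]).as_matrix().round(3),s["q"].round(2))
w=read_camera("wrist"); cv2.imwrite("pics/w1.png",w["img"])
E
```

```text
1.6667 [ 0.52819934 -0.16085067  0.30090815] [[ 0.001  1.    -0.015]
 [ 0.002 -0.015 -1.   ]
 [-1.     0.001 -0.002]] [-0.44  0.05  1.72  0.    1.37  1.15]
```

View pics/w1.png

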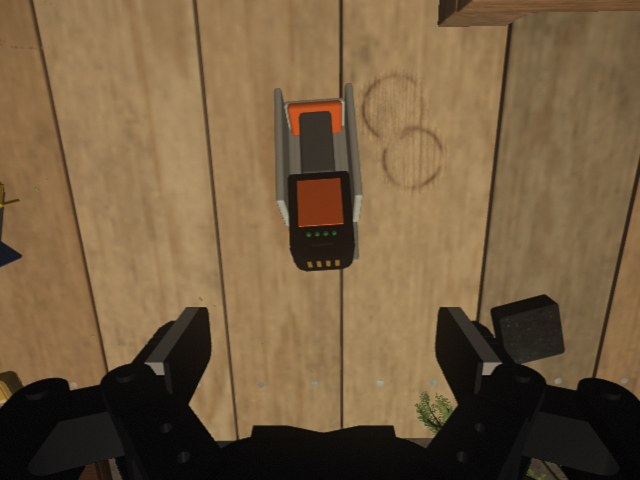

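The pack sits at columns 290-355: flange at rows 100-135, orange panel at rows 178-226, and nose end at about row 268. I'll zoom in for the corners.

```bash
python3 - <<'E'
import cv2
t=cv2.imread("pics/w1.png")
cv2.imwrite("pics/w1z.png",cv2.resize(t[80:280,220:420],(600,600),interpolation=cv2.INTER_CUBIC))
E
```

```text
(no output)
```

View pics/w1z.png

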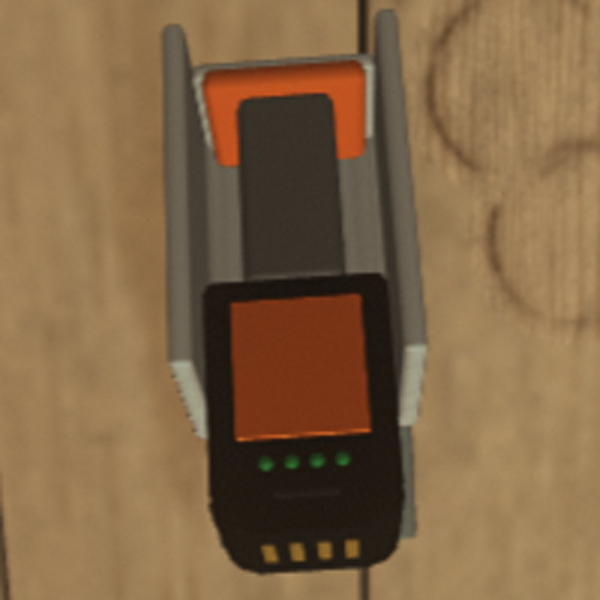

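>>> {"fn": "apply_moves", "kwargs": {
  "moves": [
    [0, -25, 0, 0],
    [0, -25, 0, 0],
    [0, -25, 0, 0],
    [0, 0, 0, 0],
    [0, 0, 0, 0]
  ]
}}

```text
clock: 2.13
position: [0.4502, -0.1608, 0.2992]
ee_rot: [1.206, 1.214, -1.204]
wrist_force: [0.7, -0.2, -0.6]
grip_width: 0.0851
```

```bash
python3 - <<'E'
from cell import *
from h import *
import pickle
s=sense(); print(s["position"])
w=read_camera("wrist"); cv2.imwrite("pics/w2.png",w["img"]); pickle.dump(w,open("w2.pkl","wb"))
t=w["img"]; cv2.imwrite("pics/w2z.png",cv2.resize(t[0:200,220:420],(600,600),interpolation=cv2.INTER_CUBIC))
E
```

```text
[ 0.45023325 -0.16080852  0.29923343]
```

View pics/w2z.png

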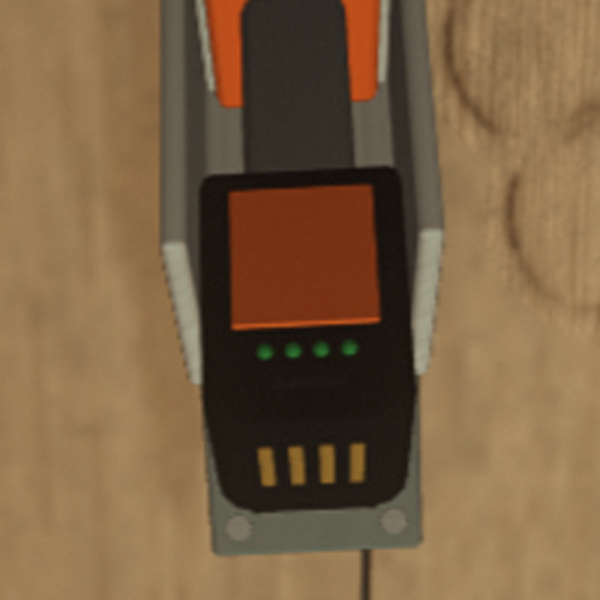

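```bash
cat >> h.py <<'E'
OFF=np.array([-0.07042729,0.07412128,0.00014297]); CR=R.from_matrix(np.array([[0,-.289,.957],[0,-.957,-.289],[1,0,0]]))
def wcam(pos,rv,K):
    T=R.from_rotvec(rv); return dict(K=K,eye=np.array(pos)+T.apply(OFF),orientation=(T*CR).as_rotvec())
def tri(obs):
    A=np.zeros((3,3));b=np.zeros(3); L=[]
    for c,uv in obs:
        d=ray(c,uv); d/=np.linalg.norm(d); P=np.eye(3)-np.outer(d,d); A+=P; b+=P@c["eye"]; L.append((P,c["eye"]))
    x=np.linalg.solve(A,b); return x,[round(1000*np.linalg.norm(P@(x-e)),2) for P,e in L]
E
python3 - <<'E'
from h import *; import pickle
w2=pickle.load(open("w2.pkl","rb")); K=w2["K"]
c1=wcam([0.52819934,-0.16085067,0.30090815],[1.222,1.203,-1.219],K)
print(w2["eye"],w2["orientation"]); c2=wcam([0.45023325,-0.16080852,0.29923343],[1.206,1.214,-1.204],K); print(c2["eye"],c2["orientation"])
P={}
for n,a,b in [("TL",(231,302),(229,190)),("TR",(362,295),(372,185)),("BL",(235,440),(231,329)),("BR",(371,432),(380,320)),("SL",(205,285),(202,175)),("SR",(387,277),(400,167)),("L1",(265,463),(264,351)),("L4",(343,458),(349,348)),
 ("CL",(199,437),(195,382)),("CR",(408,425),(420,373)),("CLt",(172,360),(164,243)),("CRt",(424,347),(440,231))]:
    x,e=tri([(c1,(220+a[0]/3,80+a[1]/3)),(w2,(220+b[0]/3,b[1]/3))]); P[n]=x; print(n,(x*1000).round(1),e)
u=(P["BL"]+P["BR"]-P["TL"]-P["TR"])/2; print("axis",u/np.linalg.norm(u),np.arctan2(u[2],-u[0]))
v=P["SL"]-P["SR"]; print("width",np.linalg.norm(v),"yaw",np.arctan2(-v[0],v[1]))
E
```

```text
[ 0.52444817 -0.16052525  0.36965886] [ 2.07109383 -2.05692838 -0.30750888]
[ 0.52438682 -0.16064374  0.36962667] [ 2.07075224 -2.05739467 -0.30658901]
TL [ 562.7 -142.    87.3] [np.float64(0.19), np.float64(0.19)]
TR [ 563.9 -173.9   87.3] [np.float64(0.24), np.float64(0.24)]
BL [ 532.7 -143.2  105.8] [np.float64(0.11), np.float64(0.11)]
BR [ 534.7 -175.2  107.7] [np.float64(0.16), np.float64(0.16)]
SL [ 566.4 -135.5   82.9] [np.float64(0.07), np.float64(0.07)]
SR [ 568.  -180.2   85.2] [np.float64(0.21), np.float64(0.21)]
L1 [ 528.2 -150.4  110.1] [np.float64(0.05), np.float64(0.05)]
L4 [ 528.9 -168.6  109.4] [np.float64(0.13), np.float64(0.13)]
CL [ 521.2 -130.2   58.1] [np.float64(0.29), np.float64(0.29)]
CR [ 523.8 -188.2   58.1] [np.float64(0.13), np.float64(0.13)]
CLt [ 550.6 -128.3   98. ] [np.float64(0.08), np.float64(0.08)]
CRt [ 553.2 -188.1   99.9] [np.float64(0.16), np.float64(0.16)]
axis [-0.83541729 -0.03499379  0.54850103] 0.5809725479123643
width 0.04473611437811069 yaw 0.03516538564613848
```

```bash
cat >> h.py <<'E'
def plan(s,target,yaw):
    "tool-y yaw target (rad), returns tool-frame delta mm (before turn) and turn deg"
    M=R.from_rotvec(s["ee_rot"]).as_matrix(); d=M.T@(np.array(target)-s["position"])*1000
    cur=np.arctan2(M[1,1],M[0,1]); t=-np.degrees((yaw-cur+np.pi)%(2*np.pi)-np.pi)
    print("tool delta",d.round(1),"turn",t.round(1),"yaw",np.degrees(cur).round(2),"q",s["q"].round(2)); 
E
python3 - <<'E'
from cell import *; from h import *
plan(sense(),[.5145,-.1598,.145],.038)
E
```

```text
tool delta [154.1  64.3  -0.2] turn -1.8 yaw 0.35 q [-0.51 -0.13  1.9   0.    1.38  1.06]
```

>>> {"fn": "apply_moves", "kwargs": {
  "moves": [
    [0, 22, 0, -1.8],
    [0, 22, 0, 0],
    [0, 20, 0, 0],
    [25, 0, 0, 0],
    [25, 0, 0, 0],
    [25, 0, 0, 0],
    [25, 0, 0, 0],
    [0, 0, 0, 0]
  ]
}}

```text
clock: 2.85
position: [0.5264, -0.161, 0.1992]
ee_rot: [1.175, 1.223, -1.165]
wrist_force: [-1.2, 0.5, -0.3]
grip_width: 0.085
```

```bash
python3 - <<'E'
from cell import *; from h import *
plan(sense(),[.5145,-.1598,.145],.038)
w=read_camera("wrist"); cv2.imwrite("pics/w3.png",w["img"])
E
```

```text
tool delta [ 54.  -12.4  -2. ] turn 0.7 yaw 2.9 q [-0.44  0.14  1.83  0.    1.17  1.08]
```

View pics/w3.png

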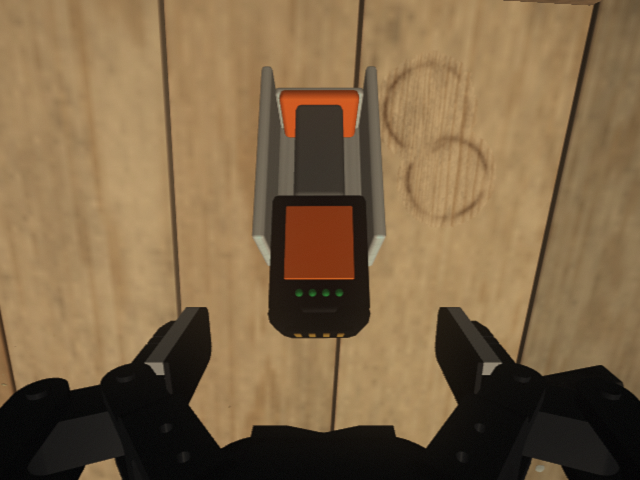

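```bash
python3 - <<'E'
from cell import *; from h import *
s=sense();print(s["position"],R.from_rotvec(s["ee_rot"]).as_matrix().round(3))
plan(s,[.5145,-.1598,.145],.038)
E
```

```text
[ 0.52733702 -0.16146124  0.20162695] [[ 0.013  0.999  0.05 ]
 [-0.003  0.05  -0.999]
 [-1.     0.013  0.004]]
tool delta [ 56.4 -13.5  -2.5] turn 0.7 yaw 2.89 q [-0.44  0.13  1.82  0.    1.17  1.08]
```

>>> {"fn": "apply_moves", "kwargs": {
  "moves": [
    [0, -7, -1, 0.7],
    [0, -7, -1, 0],
    [0, 0, 0, 0],
    [0, 0, 0, 0],
    [15, 0, 0, 0],
    [15, 0, 0, 0],
    [0, 0, 0, 0]
  ]
}}

```text
clock: 3.48
position: [0.5182, -0.1629, 0.1822]
ee_rot: [1.186, 1.197, -1.165]
wrist_force: [-0.7, 0.2, -0.1]
grip_width: 0.0851
```

```bash
python3 - <<'E'
from cell import *; from h import *
s=sense();print(s["position"],R.from_rotvec(s["ee_rot"]).as_matrix().round(3))
plan(s,[.5145,-.1598,.145],.038)
E
```

```text
[ 0.51822426 -0.16286846  0.18217231] [[ 0.029  0.999  0.039]
 [-0.011  0.039 -0.999]
 [-1.     0.029  0.012]]
tool delta [37.  -4.7 -3.7] turn 0.1 yaw 2.23 q [-0.45  0.13  1.87  0.    1.11  1.08]
```

>>> {"fn": "apply_moves", "kwargs": {
  "moves": [
    [4, -3, -2, 0],
    [5, -2, -2, 0],
    [5, 0, 0, 0],
    [5, 0, 0, 0],
    [4, 0, 0, 0]
  ]
}}

```text
clock: 3.9
position: [0.5156, -0.1601, 0.1628]
ee_rot: [1.187, 1.189, -1.161]
wrist_force: [-0.9, -0.2, 0.1]
grip_width: 0.0848
```

```bash
python3 - <<'E'
from cell import *; from h import *
s=sense();print(s["position"],R.from_rotvec(s["ee_rot"]).as_matrix().round(3))
plan(s,[.5145,-.1598,.145],.038)
E
```

```text
[ 0.51559717 -0.16011328  0.1627921 ] [[ 0.037  0.999  0.038]
 [-0.014  0.039 -0.999]
 [-0.999  0.036  0.016]]
tool delta [17.7 -1.7 -0.6] turn 0.1 yaw 2.23 q [-0.45  0.14  1.9   0.    1.06  1.08]
```

>>> {"fn": "apply_moves", "kwargs": {
  "moves": [
    [5, -2, -1, 0],
    [5, -2, 0, 0],
    [5, 0, 0, 0],
    [3, 0, 0, 0],
    [0, 0, 0, 0]
  ]
}}

```text
clock: 4.32
position: [0.5113, -0.1592, 0.1416]
ee_rot: [1.186, 1.191, -1.162]
wrist_force: [-0.1, 0.5, -1.1]
grip_width: 0.0851
```

```bash
python3 - <<'E'
from cell import *; from h import *
s=sense();print(s["position"],s["wrist_force"],R.from_rotvec(s["ee_rot"]).as_matrix().round(3))
w=read_camera("wrist"); cv2.imwrite("pics/w4.png",w["img"])
w=read_camera("side"); cv2.imwrite("pics/s4.png",cv2.resize(w["img"][180:280,300:450],(750,500)))
E
```

```text
[ 0.51134428 -0.15919616  0.14155657] [-0.07531546  0.52539541 -1.09052376] [[ 0.035  0.999  0.039]
 [-0.014  0.039 -0.999]
 [-0.999  0.035  0.015]]
```

View pics/w4.png

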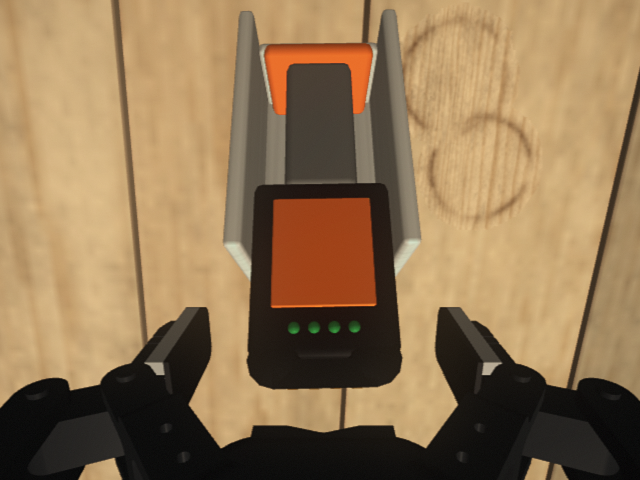

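View pics/s4.png

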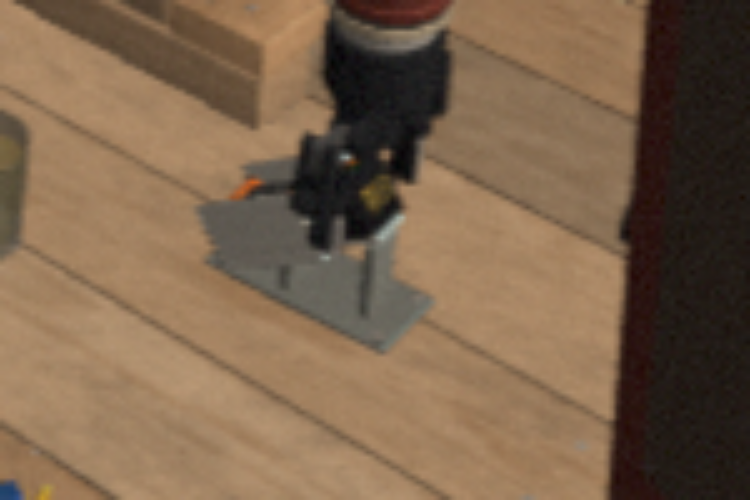

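The pack nose (columns 250-400) is centred between the pads (210 and 438). Closing now.

>>> {"fn": "apply_moves", "kwargs": {
  "moves": [
    [0, 0, 0, 0],
    [0, 0, 0, 0],
    [0, 0, 0, 0],
    [0, 0, 0, 0],
    [0, 0, 0, 0],
    [0, 0, 0, 0]
  ],
  "hand": 0,
  "grip_force": 60
}}

```text
clock: 4.92
position: [0.5123, -0.1595, 0.1434]
ee_rot: [1.187, 1.189, -1.161]
wrist_force: [-0.7, -0.5, 0.0]
grip_width: 0.0453
```

>>> {"fn": "apply_moves", "kwargs": {
  "moves": [
    [-4, 0, 0, 0],
    [-8, 0, 0, 0],
    [-12, 0.5, 0, 0],
    [-12, 0.5, 0, 0],
    [-12, 0.5, 0, 0],
    [-12, 0.5, 0, 0],
    [-12, 0.5, 0, 0],
    [-12, 0.5, 0, 0],
    [-12, 0.5, 0, 0],
    [-12, 0.5, 0, 0],
    [-12, 0.5, 0, 0],
    [-12, 0.5, 0, 0],
    [-8, 0, 0, 0],
    [0, 0, 0, 0]
  ]
}}

```text
clock: 6.08
position: [0.5105, -0.1564, 0.3009]
ee_rot: [1.186, 1.187, -1.16]
wrist_force: [1.5, -0.9, -2.2]
grip_width: 0.0451
```

```bash
python3 - <<'E'
from cell import *; from h import *
s=sense();print(s["position"],s["wrist_force"],R.from_rotvec(s["ee_rot"]).as_matrix().round(3),s["q"].round(2))
w=read_camera("wrist"); cv2.imwrite("pics/w5.png",w["img"])
w=read_camera("side"); cv2.imwrite("pics/s5.png",cv2.resize(w["img"][150:270,300:460],(800,600)))
E
```

```text
[ 0.51046829 -0.15642535  0.30092296] [ 1.45309757 -0.92174797 -2.15776637] [[ 0.039  0.998  0.039]
 [-0.016  0.04  -0.999]
 [-0.999  0.038  0.018]] [-0.45 -0.02  1.79  0.    1.33  1.08]
```

View pics/w5.png

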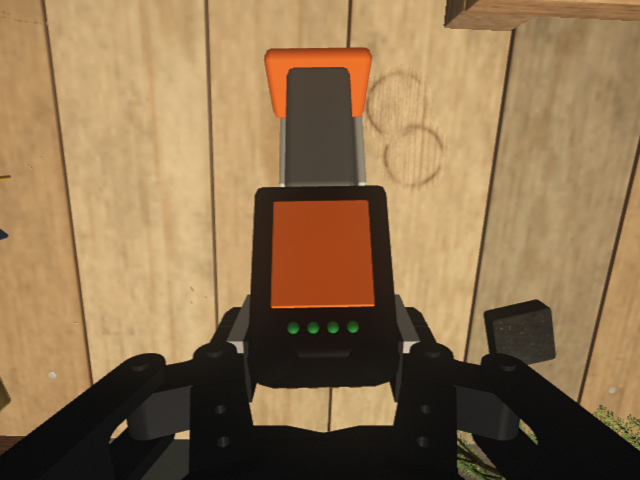

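View pics/s5.png

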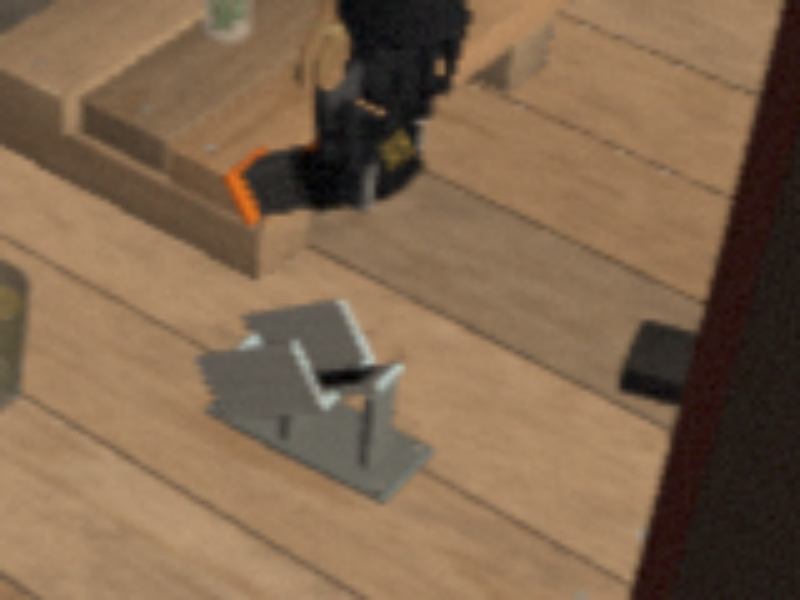

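>>> {"fn": "apply_moves", "kwargs": {
  "moves": [
    [0, 0, -8, 0],
    [0, 0, -16, 0],
    [0, 0, -22, 0],
    [0, 0, -22, 0],
    [0, 0, -22, 0],
    [0, 0, -22, 0],
    [0, 0, -22, 0],
    [0, -5, -16, 0],
    [0, -10, -8, 0],
    [0, -10, 0, 0],
    [0, 0, 0, 0]
  ]
}}

```text
clock: 7.1
position: [0.4704, 0.0138, 0.2824]
ee_rot: [1.183, 1.211, -1.175]
wrist_force: [0.5, 0.5, -3.3]
grip_width: 0.0455
```

```bash
python3 - <<'E'
from cell import *; from h import *
import pickle
s=sense();print(s["position"],s["wrist_force"],R.from_rotvec(s["ee_rot"]).as_matrix().round(3),s["q"].round(2))
w=read_camera("wrist"); cv2.imwrite("pics/w6.png",w["img"]); pickle.dump(w,open("w6.pkl","wb"))
E
```

```text
[0.47040657 0.01379883 0.28238683] [ 0.49462614  0.47106889 -3.33678291] [[ 0.014  0.999  0.037]
 [-0.007  0.037 -0.999]
 [-1.     0.013  0.008]] [-0.14 -0.15  1.95 -0.01  1.33  1.4 ]
```

View pics/w6.png

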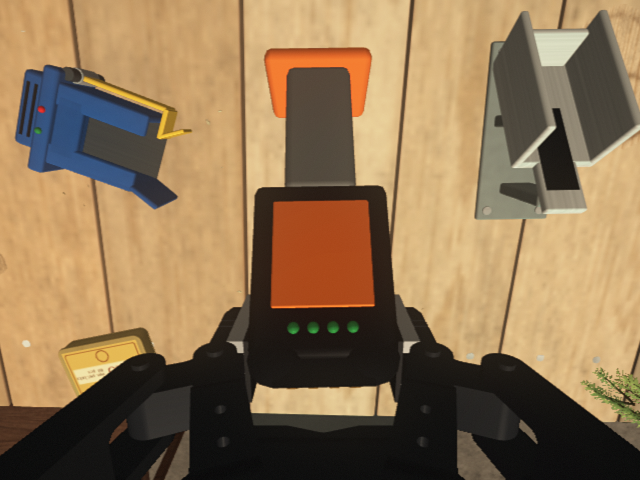

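The dock is visible at columns 15-190, rows 60-210, with the catch tip near (190,130). The holder is empty. I'll zoom in.

```bash
python3 - <<'E'
import cv2
t=cv2.imread("pics/w6.png")
cv2.imwrite("pics/w6z.png",cv2.resize(t[50:220,10:210],(800,680)[:2],interpolation=cv2.INTER_CUBIC)[:600])
E
```

```text
(no output)
```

View pics/w6z.png

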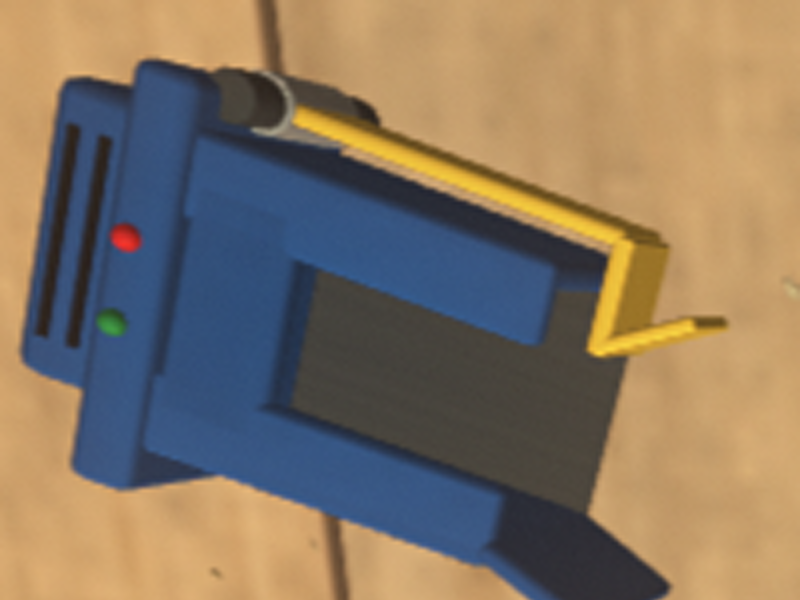

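```bash
python3 - <<'E'
from h import *; import pickle
w=pickle.load(open("w6.pkl","rb"))
P={}
for n,a in dict(ui0=(300,255),ui1=(540,345),li0=(265,408),li1=(505,492),uo0=(200,140),uo1=(555,262),lo0=(150,445),lo1=(480,565)).items():
    P[n]=onz(w,(10+a[0]/4,50+a[1]/4),.052); print(n,(P[n]*1000).round(1))
for a,b in [("ui0","ui1"),("li0","li1"),("uo0","uo1"),("lo0","lo1")]:
    d=P[b]-P[a]; print(a,"yaw",np.degrees(np.arctan2(d[1],d[0])).round(1),np.linalg.norm(d).round(4))
for a,b in [("ui1","li1"),("uo1","lo1"),("ui0","li0")]:
    d=P[a]-P[b]; print("mid",((P[a]+P[b])*500).round(1),"w",np.linalg.norm(d).round(4),"xyaw",np.degrees(np.arctan2(d[1],d[0])).round(1)-90)
E
```

```text
ui0 [548.  190.8  52. ]
ui1 [533.5 148.1  52. ]
li0 [520. 201.  52.]
li1 [505.8 157.2  52. ]
uo0 [567.2 206.2  52. ]
uo1 [548.5 144.   52. ]
lo0 [512.3 223.8  52. ]
lo1 [491.5 163.4  52. ]
ui0 yaw -108.7 0.0451
li0 yaw -107.9 0.046
uo0 yaw -106.7 0.065
lo0 yaw -109.0 0.0638
mid [519.7 152.6  52. ] w 0.0292 xyaw -108.3
mid [520.  153.7  52. ] w 0.0603 xyaw -108.8
mid [534.  195.9  52. ] w 0.0298 xyaw -110.1
```

>>> {"fn": "apply_moves", "kwargs": {
  "moves": [
    [0, -9, -12, 4],
    [0, -9, -12, 7],
    [0, -9, -13, 7],
    [0, 0, 0, 7],
    [0, 0, 0, 7],
    [0, 0, 0, 7],
    [0, 0, 0, 3],
    [0, 0, 0, 0]
  ]
}}

```text
clock: 7.82
position: [0.446, 0.0535, 0.2779]
ee_rot: [1.724, 0.764, -1.71]
wrist_force: [0.3, 0.1, -3.1]
grip_width: 0.0454
```

```bash
python3 - <<'E'
from cell import *; from h import *
s=sense();print(s["position"],s["wrist_force"],R.from_rotvec(s["ee_rot"]).as_matrix().round(3),s["q"].round(2))
plan(s,[.443,.051,.25],np.radians(-40))
w=read_camera("wrist"); cv2.imwrite("pics/w7.png",w["img"])
E
```

```text
[0.44603689 0.05348295 0.27792643] [ 0.34172192  0.06867181 -3.09407531] [[ 0.011  0.749 -0.663]
 [-0.006 -0.663 -0.749]
 [-1.     0.012 -0.003]] [-0.05 -0.2   2.   -0.01  1.33  2.24]
tool delta [27.9 -1.   4. ] turn -1.5 yaw -41.5 q [-0.05 -0.2   2.   -0.01  1.33  2.24]
```

View pics/w7.png

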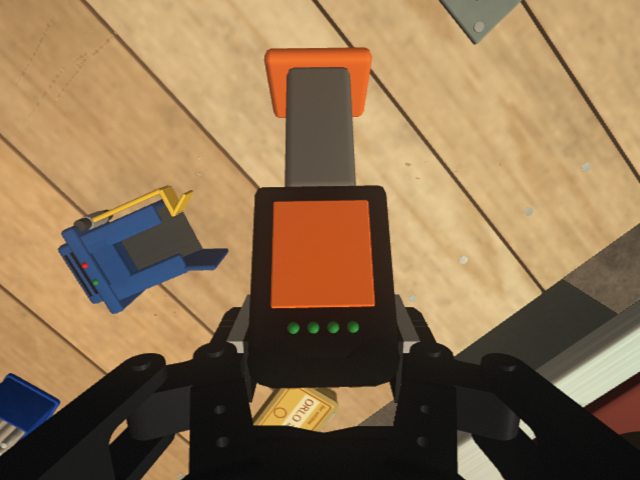

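```bash
python3 - <<'E'
from cell import *; from h import *
w=read_camera("wrist")
for p in [(290,390),(338,395),(258,425),(330,430),(228,250),(205,270)]: print(p,onz(w,p,.02).round(3))
E
```

```text
(290, 390) [0.335 0.196 0.02 ]
(338, 395) [0.299 0.164 0.02 ]
(258, 425) [0.326 0.249 0.02 ]
(330, 430) [0.272 0.198 0.02 ]
(228, 250) [0.479 0.138 0.02 ]
(205, 270) [0.48  0.168 0.02 ]
```

>>> {"fn": "apply_moves", "kwargs": {
  "moves": [
    [6, 0, 0, 0],
    [12, 0, 1, 0],
    [14, 0, 1, 0],
    [14, 0, 1, 0],
    [14, 0, 0, 0],
    [14, 0, 0, 0],
    [14, 0, 0, 0],
    [14, 0, 0, 0],
    [12, 0, 0, 0],
    [8, 0, 0, 0],
    [0, 0, 0, 0]
  ],
  "grip_force": 45
}}

```text
clock: 8.83
position: [0.4464, 0.0492, 0.1473]
ee_rot: [1.713, 0.777, -1.696]
wrist_force: [0.1, 0.5, -2.0]
grip_width: 0.0456
```

```bash
python3 - <<'E'
from cell import *; from h import *
s=sense();print(s["position"],s["wrist_force"],R.from_rotvec(s["ee_rot"]).as_matrix().round(3),s["q"].round(2))
w=read_camera("wrist"); cv2.imwrite("pics/w8.png",w["img"])
w=read_camera("side"); cv2.imwrite("pics/s8.png",cv2.resize(w["img"][200:340,240:420],(771,600)))
E
```

```text
[0.44635557 0.04920855 0.14727764] [ 0.09809848  0.45285956 -1.99425333] [[ 0.012  0.761 -0.649]
 [-0.005 -0.649 -0.761]
 [-1.     0.013 -0.004]] [-0.06 -0.03  2.11 -0.01  1.05  2.22]
```

View pics/s8.png

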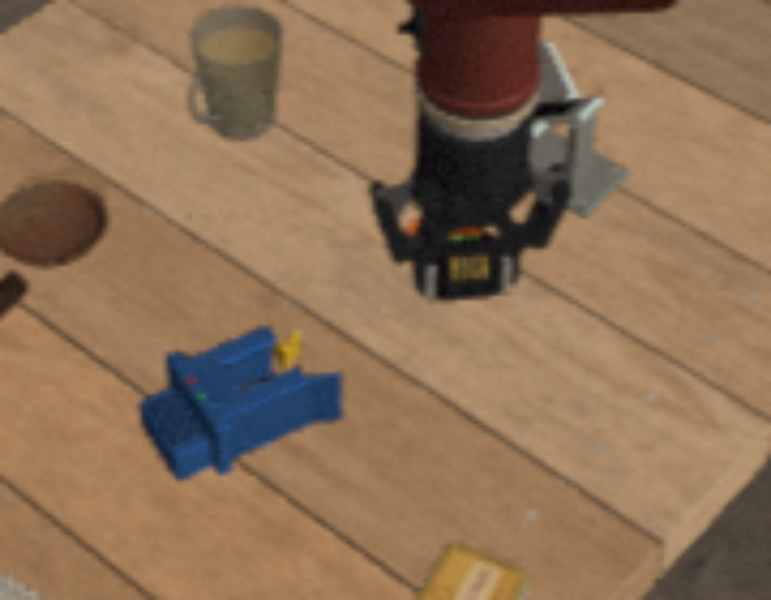

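Tail is still clear of the bench. Next I lower it slowly so the tail touches, moving back as the pack pivots flat.

>>> {"fn": "apply_moves", "kwargs": {
  "moves": [
    [6, 0, 0, 0],
    [6, 0, 0, 0],
    [6, -3, 0, 0],
    [6, -4, 0, 0],
    [6, -4, 0, 0],
    [6, -3, 0, 0],
    [0, 0, 0, 0]
  ],
  "grip_force": 35
}}

```text
clock: 9.52
position: [0.4427, 0.0595, 0.1177]
ee_rot: [1.725, 0.77, -1.679]
wrist_force: [0.6, -0.2, -2.4]
grip_width: 0.0455
```

```bash
python3 - <<'E'
from cell import *; from h import *
s=sense();print(s["position"],s["wrist_force"],R.from_rotvec(s["ee_rot"]).as_matrix().round(3))
w=read_camera("wrist"); cv2.imwrite("pics/w9.png",w["img"])
E
```

```text
[0.44272791 0.05951032 0.11773956] [ 0.64561123 -0.16586466 -2.3640384 ] [[ 0.03   0.761 -0.648]
 [-0.005 -0.648 -0.761]
 [-1.     0.026 -0.015]]
```

View pics/w9.png

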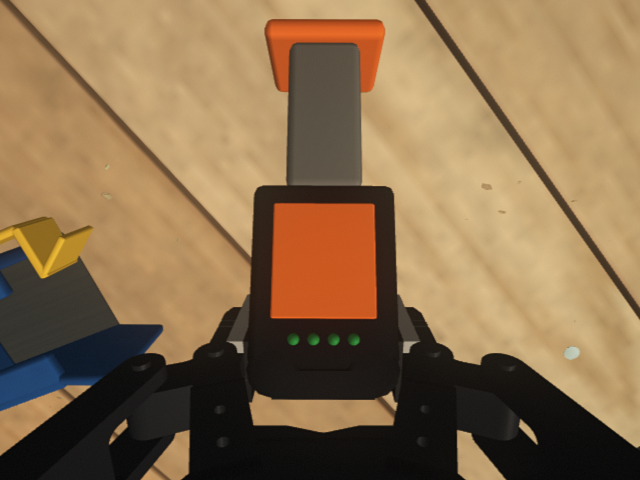

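>>> {"fn": "apply_moves", "kwargs": {
  "moves": [
    [6, -3, 0, 0],
    [6, -3, 0, 0],
    [6, -3, 0, 0],
    [6, -2, 0, 0],
    [5, -2, 0, 0],
    [4, -1, 0, 0],
    [0, 0, 0, 0]
  ]
}}

```text
clock: 10.15
position: [0.4348, 0.0697, 0.0872]
ee_rot: [1.729, 0.767, -1.674]
wrist_force: [-2.1, -0.7, 1.5]
grip_width: 0.0456
```

```bash
python3 - <<'E'
from cell import *; from h import *
s=sense();print(s["position"],s["wrist_force"],R.from_rotvec(s["ee_rot"]).as_matrix().round(3))
w=read_camera("wrist"); cv2.imwrite("pics/w10.png",w["img"])
E
```

```text
[0.43483314 0.06969285 0.08724492] [-2.06908743 -0.74039987  1.53129888] [[ 0.035  0.76  -0.649]
 [-0.005 -0.649 -0.761]
 [-0.999  0.03  -0.019]]
```

View pics/w10.png

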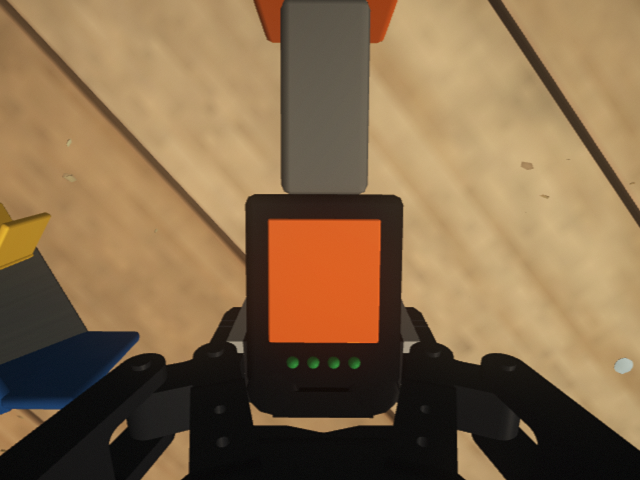

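>>> {"fn": "apply_moves", "kwargs": {
  "moves": [
    [4, -2, 0, 0],
    [4, -1, 0, 0],
    [3, -1, 0, 0],
    [3, 0, 0, 0],
    [2, 0, 0, 0],
    [0, 0, 0, 0]
  ]
}}

```text
clock: 10.7
position: [0.4333, 0.0725, 0.0718]
ee_rot: [1.732, 0.764, -1.672]
wrist_force: [-2.6, -0.8, 2.7]
grip_width: 0.0449
```

```bash
python3 - <<'E'
from cell import *; from h import *
s=sense();print(s["position"],s["wrist_force"],R.from_rotvec(s["ee_rot"]).as_matrix().round(3))
w=read_camera("wrist"); cv2.imwrite("pics/w11.png",w["img"])
w=read_camera("side"); cv2.imwrite("pics/s11.png",cv2.resize(w["img"][200:340,240:420],(771,600)))
E
```

```text
[0.43333227 0.07250018 0.07176679] [-2.61098387 -0.76540955  2.72886437] [[ 0.038  0.759 -0.65 ]
 [-0.005 -0.65  -0.76 ]
 [-0.999  0.032 -0.021]]
```

View pics/w11.png

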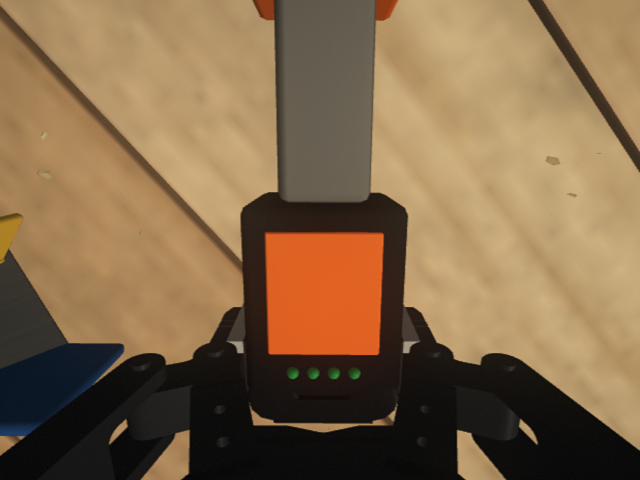

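View pics/s11.png

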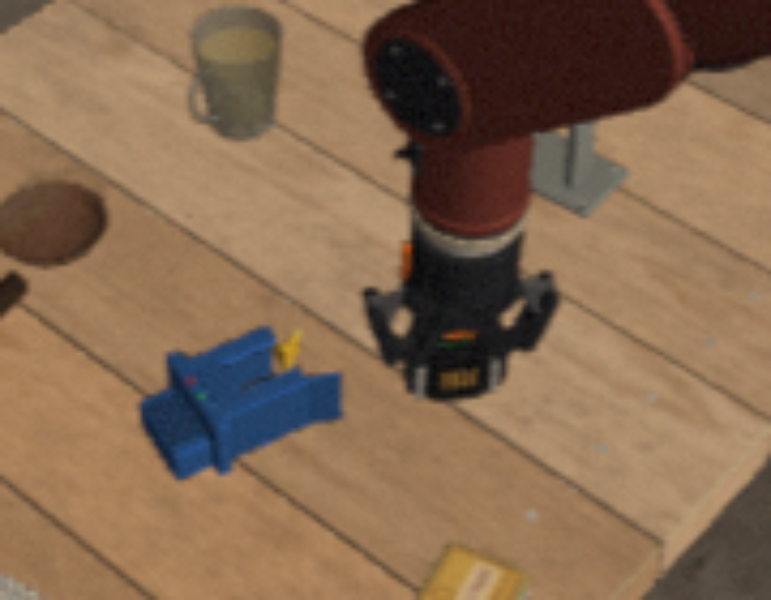

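>>> {"fn": "apply_moves", "kwargs": {
  "moves": [
    [2, 0, 0, 0],
    [2, 0, 0, 0],
    [0, 0, 0, 0]
  ]
}}

```text
clock: 11.05
position: [0.4341, 0.0725, 0.0715]
ee_rot: [1.73, 0.765, -1.674]
wrist_force: [-0.4, -0.2, -1.1]
grip_width: 0.0452
```

>>> {"fn": "apply_moves", "kwargs": {
  "moves": [
    [3, 0, 0, 0],
    [3, 0, 0, 0],
    [3, 0, 0, 0]
  ]
}}

```text
clock: 11.3
position: [0.4353, 0.0727, 0.0704]
ee_rot: [1.724, 0.768, -1.68]
wrist_force: [-20.2, 0.7, 47.0]
grip_width: 0.0455
```

Force rose to 47 N at TCP z = 70 mm, so it's on the bench. Releasing now.

>>> {"fn": "apply_moves", "kwargs": {
  "moves": [
    [-2, 0, 0, 0],
    [0, 0, 0, 0],
    [0, 0, 0, 0],
    [0, 0, 0, 0]
  ],
  "hand": 66
}}

```text
clock: 11.63
position: [0.4367, 0.0729, 0.0742]
ee_rot: [1.727, 0.767, -1.677]
wrist_force: [0.2, -0.6, -0.4]
grip_width: 0.0665
```

```bash
python3 - <<'E'
from cell import *; from h import *
s=sense();print(s["position"],s["wrist_force"],R.from_rotvec(s["ee_rot"]).as_matrix().round(3))
w=read_camera("wrist"); cv2.imwrite("pics/w12.png",w["img"])
E
```

```text
[0.43669808 0.07290944 0.07420631] [ 0.20831325 -0.55098555 -0.43703045] [[ 0.032  0.76  -0.649]
 [-0.006 -0.649 -0.761]
 [-0.999  0.029 -0.016]]
```

View pics/w12.png

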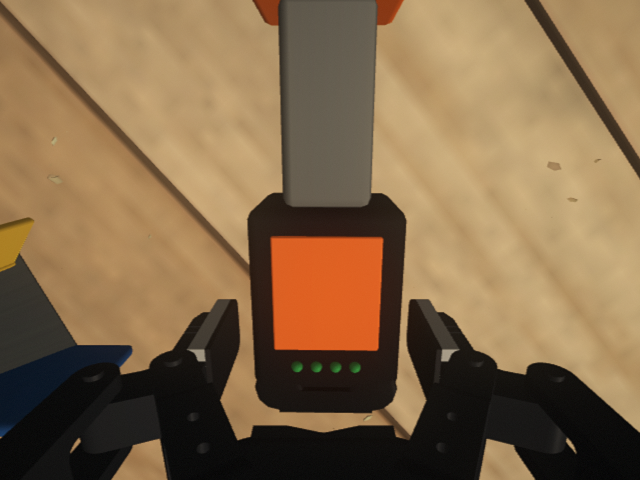

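>>> {"fn": "apply_moves", "kwargs": {
  "moves": [
    [-5, 0, 0, 0],
    [-10, 0, 0, 0],
    [-18, 0, 0, 0],
    [-25, 0, 0, 0],
    [-25, 0, 0, 0],
    [-25, 0, 0, 0],
    [-25, 0, 0, 0],
    [-25, 0, 0, 0],
    [-15, 0, 0, 0],
    [-5, 0, 0, 0],
    [0, 0, 0, 0]
  ]
}}

```text
clock: 12.6
position: [0.4274, 0.074, 0.2628]
ee_rot: [1.723, 0.77, -1.683]
wrist_force: [0.2, -0.2, 0.2]
grip_width: 0.0658
```

```bash
python3 - <<'E'
from cell import *; from h import *
import pickle
s=sense();print(s["position"],s["wrist_force"],R.from_rotvec(s["ee_rot"]).as_matrix().round(3),s["q"].round(2))
w=read_camera("wrist"); cv2.imwrite("pics/w13.png",w["img"]); pickle.dump(w,open("w13.pkl","wb"))
E
```

```text
[0.42740331 0.07399236 0.26279949] [ 0.16212526 -0.23179511  0.24119361] [[ 0.026  0.76  -0.649]
 [-0.006 -0.65  -0.76 ]
 [-1.     0.024 -0.013]] [-0.01 -0.24  2.06 -0.01  1.29  2.27]
```

View pics/w13.png

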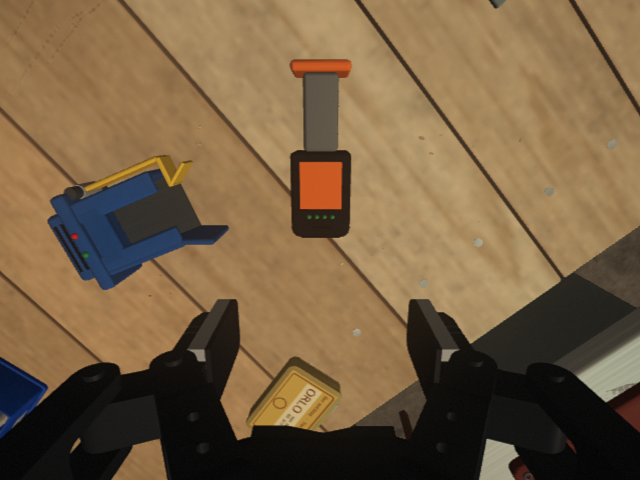

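The pack lies flat with its top up, between columns 290-352 and rows 58-238. I'll zoom in on the pack and the dock.

```bash
python3 - <<'E'
import cv2
t=cv2.imread("pics/w13.png")
cv2.imwrite("pics/w13a.png",cv2.resize(t[50:250,220:420],(600,600),interpolation=cv2.INTER_CUBIC))
cv2.imwrite("pics/w13b.png",cv2.resize(t[145:295,40:240],(800,600),interpolation=cv2.INTER_CUBIC))
E
```

```text
(no output)
```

View pics/w13a.png

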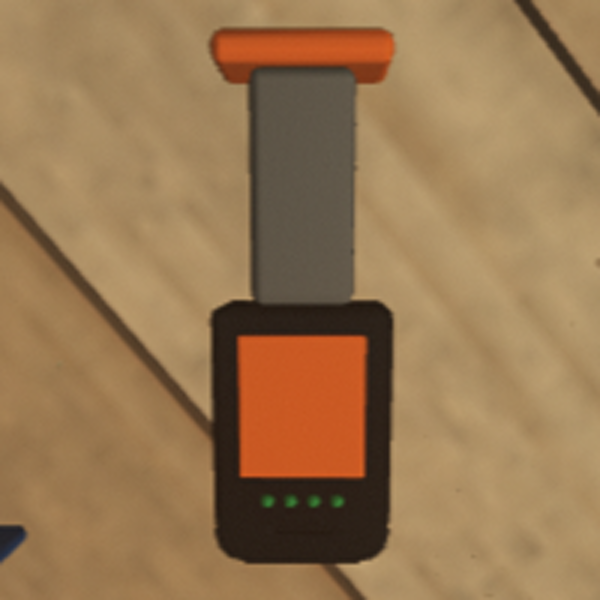

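View pics/w13b.png

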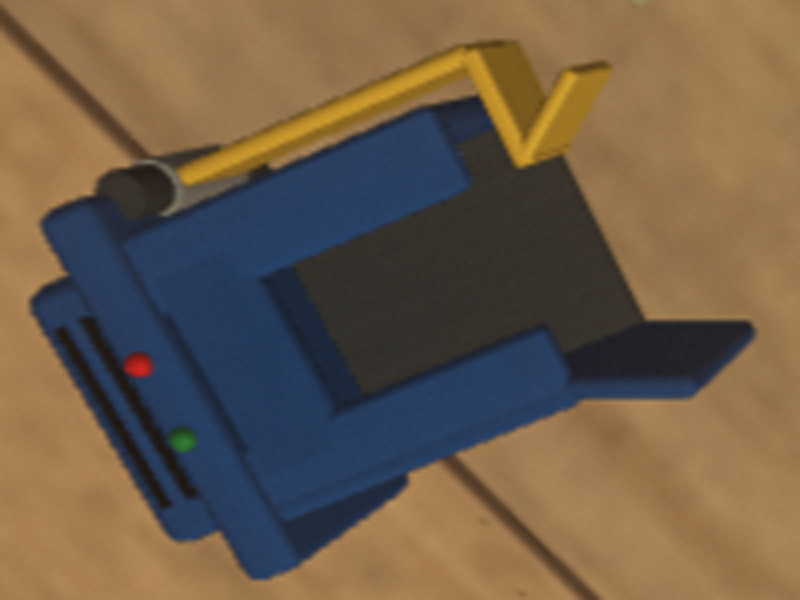

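```bash
python3 - <<'E'
from h import *; import pickle
w=pickle.load(open("w13.pkl","rb"))
f=lambda a:(220+a[0]/3,50+a[1]/3)
Q={n:onz(w,f(a),z) for n,a,z in [("SL",(213,307),.04),("SR",(391,305),.04),("TL",(238,336),.04),("TR",(367,335),.04),("BL",(240,477),.04),("BR",(365,477),.04),("FL",(212,32),.039),("FR",(394,32),.039),("FL2",(222,67),.039),("WLa",(252,75),.038),("WRa",(354,75),.038),("WLb",(254,300),.038),("WRb",(352,300),.038)]}
m=lambda a,b:(Q[a]+Q[b])/2
for a,b in [("SL","SR"),("TL","TR"),("BL","BR"),("FL","FR"),("WLa","WRa"),("WLb","WRb")]:
    print(a,(m(a,b)*1000).round(1),"w",(np.linalg.norm(Q[a]-Q[b])*1000).round(1))
ax=m("FL","FR")-m("BL","BR"); yaw=np.arctan2(ax[1],ax[0]); print("yaw",np.degrees(yaw))
d=np.array([np.cos(yaw),np.sin(yaw),0])
print("S-F",np.linalg.norm(m("SL","SR")-m("FL","FR")),"center fromS",(m("SL","SR")-d*.001).round(4),"fromF",(m("FL","FR")-d*.065).round(4))
f=lambda a:(40+a[0]/4,145+a[1]/4)
P={n:onz(w,f(a),.052) for n,a in dict(ui0=(262,278),ui1=(470,185),li0=(335,415),li1=(548,327),uo0=(122,242),uo1=(432,108),lo0=(280,515),lo1=(575,380)).items()}
for a,b in [("ui0","ui1"),("li0","li1"),("uo0","uo1"),("lo0","lo1")]:
    e=P[b]-P[a]; print(a,"yaw",np.degrees(np.arctan2(e[1],e[0])).round(1),np.linalg.norm(e).round(4))
for a,b in [("ui1","li1"),("uo1","lo1"),("ui0","li0")]:
    e=P[a]-P[b]; print("mid",((P[a]+P[b])*500).round(1),"w",np.linalg.norm(e).round(4),"xyaw",np.degrees(np.arctan2(e[1],e[0])).round(1)-90)
E
```

```text
SL [475.4  39.3  40. ] w 44.2
TL [469.9  43.9  40. ] w 32.2
BL [442.6  67.2  40. ] w 32.2
FL [522.8  -1.6  39. ] w 42.7
WLa [515.8   4.4  38. ] w 24.2
WLb [476.3  38.2  38. ] w 24.4
yaw -40.61259104599035
S-F 0.06264576509462125 center fromS [0.4747 0.04   0.04  ] fromF [0.4735 0.0407 0.039 ]
ui0 yaw -107.4 0.0448
li0 yaw -108.3 0.0463
uo0 yaw -108.4 0.066
lo0 yaw -106.0 0.0667
mid [518.2 152.9  52. ] w 0.0293 xyaw -106.9
mid [520.  152.2  52. ] w 0.0555 xyaw -108.0
mid [532.2 196.3  52. ] w 0.0286 xyaw -109.9
```

>>> {"fn": "apply_moves", "kwargs": {
  "moves": [
    [0, 0, 0, -3],
    [0, 0, 0, -7],
    [0, 0, 0, -7],
    [0, 0, 0, -7],
    [0, 0, 0, -7],
    [0, 0, 0, -7],
    [0, 0, 0, -7],
    [0, 0, 0, -7],
    [0, 0, 0, -7],
    [0, 0, 0, -7],
    [0, 0, 0, -7],
    [0, 0, 0, -7],
    [0, 0, 0, -7],
    [0, 0, 0, -7],
    [0, 0, 0, -7],
    [0, 0, 0, -7],
    [0, 0, 0, -7],
    [0, 0, 0, -7],
    [0, 0, 0, -7],
    [0, 0, 0, -7]
  ],
  "hand": 70
}}

```text
clock: 14.32
position: [0.4087, 0.0736, 0.2256]
ee_rot: [-0.121, 1.603, 0.117]
wrist_force: [0.0, 0.1, -0.0]
grip_width: 0.0698
```

>>> {"fn": "apply_moves", "kwargs": {
  "moves": [
    [0, 0, 0, -7],
    [0, 0, 0, -7],
    [0, 0, 0, -7],
    [0, 0, 0, -7],
    [0, 0, 0, -7],
    [0, 0, 0, -7],
    [0, 0, 0, -2],
    [0, 0, 0, 0]
  ]
}}

```text
clock: 14.98
position: [0.3999, 0.0735, 0.2104]
ee_rot: [-0.722, 1.501, 0.762]
wrist_force: [1.0, 0.2, 0.1]
grip_width: 0.0701
```

```bash
python3 - <<'E'
from cell import *; from h import *
s=sense();print(s["clock"],s["position"],R.from_rotvec(s["ee_rot"]).as_matrix().round(3))
plan(s,[.506,.0131,.15],np.radians(139.4))
E
```

```text
14.9833 [0.39990823 0.07345652 0.2104244 ] [[-0.062 -0.808  0.586]
 [-0.005  0.587  0.81 ]
 [-0.998  0.048 -0.04 ]]
tool delta [  54.  -124.1   15.7] turn 4.6 yaw 144.0 q [-0.01 -0.19  2.12 -0.01  1.27 -0.95]
```

>>> {"fn": "apply_moves", "kwargs": {
  "moves": [
    [0, -15, 2, 1.5],
    [0, -20, 3, 1.5],
    [0, -20, 3, 1.5],
    [0, -20, 3, 0],
    [0, -20, 3, 0],
    [0, -15, 2, 0],
    [0, -10, 0, 0],
    [0, 0, 0, 0]
  ]
}}

```text
clock: 15.65
position: [0.4999, 0.0076, 0.1918]
ee_rot: [-0.645, 1.543, 0.696]
wrist_force: [-1.1, -0.5, -0.3]
grip_width: 0.0698
```

```bash
python3 - <<'E'
from cell import *; from h import *
s=sense();print(s["clock"],s["position"],R.from_rotvec(s["ee_rot"]).as_matrix().round(3))
plan(s,[.506,.0131,.15],np.radians(139.4))
E
```

```text
15.65 [0.49994829 0.00763504 0.19178524] [[-0.081 -0.749  0.658]
 [-0.003  0.66   0.751]
 [-0.997  0.059 -0.055]]
tool delta [41.1 -3.4 10.4] turn -0.8 yaw 138.62 q [-0.14  0.09  1.9  -0.01  1.24 -0.98]
```

>>> {"fn": "apply_moves", "kwargs": {
  "moves": [
    [0, 26, -23, 0],
    [0, 26, -23, 0]
  ]
}}

```text
clock: 15.82
position: [0.4316, 0.007, 0.1937]
ee_rot: [-0.641, 1.548, 0.697]
wrist_force: [-0.6, -0.2, 0.4]
grip_width: 0.0698
```

```bash
cat > st.py <<'E'
from cell import *; from h import *
s=sense(); print(s["clock"],s["position"].round(4),R.from_rotvec(s["ee_rot"]).as_matrix()[:,0].round(3),s["q"].round(3),s["wrist_force"].round(1))
E
python3 st.py
```

```text
15.8167 [0.4316 0.007  0.1937] [-0.087 -0.001 -0.996] [-0.158 -0.081  2.064 -0.015  1.244 -1.   ] [-0.6 -0.2  0.4]
```

>>> {"fn": "apply_moves", "kwargs": {
  "moves": [
    [30, 0, 0, 0],
    [-30, 0, 0, 0]
  ]
}}

```text
clock: 15.98
position: [0.4211, 0.0089, 0.1858]
ee_rot: [-0.633, 1.563, 0.705]
wrist_force: [-2.7, 0.1, -2.6]
grip_width: 0.0701
```

```bash
python3 st.py
```

```text
15.9833 [0.4211 0.0089 0.1858] [-0.103  0.002 -0.995] [-0.158 -0.085  2.085 -0.015  1.244 -0.998] [-2.7  0.1 -2.6]
```

>>> {"fn": "apply_moves", "kwargs": {
  "moves": [
    [20, 0, 0, 0],
    [20, 0, 0, 0]
  ]
}}

```text
clock: 16.15
position: [0.4194, 0.0092, 0.1507]
ee_rot: [-0.636, 1.555, 0.699]
wrist_force: [0.4, 0.2, -0.9]
grip_width: 0.0698
```

```bash
python3 st.py
```

```text
16.15 [0.4194 0.0092 0.1507] [-0.094  0.001 -0.996] [-0.157 -0.04   2.117 -0.016  1.157 -0.995] [ 0.4  0.2 -0.9]
```

>>> {"fn": "apply_moves", "kwargs": {
  "moves": [
    [-5, 0, 0, 0],
    [-12, 0, 0, 0],
    [-20, 0, 0, 0],
    [-25, 0, 0, 0],
    [-25, 0, 0, 0],
    [-20, 0, 0, 0],
    [-12, 0, 0, 0],
    [-5, 0, 0, 0],
    [0, 0, 0, 0]
  ]
}}

```text
clock: 16.9
position: [0.423, 0.0131, 0.279]
ee_rot: [-0.627, 1.57, 0.707]
wrist_force: [0.3, -1.3, -0.1]
grip_width: 0.07
```

```bash
python3 st.py
```

```text
16.9 [0.423  0.0131 0.279 ] [-0.111  0.004 -0.994] [-0.148 -0.185  1.988 -0.012  1.449 -0.988] [ 0.3 -1.3 -0.1]
```

>>> {"fn": "apply_moves", "kwargs": {
  "moves": [
    [5, 0, 0, 0],
    [5, 0, 0, 0],
    [5, 0, 0, 0],
    [5, 0, 0, 0],
    [5, 0, 0, 0],
    [5, 0, 0, 0],
    [5, 0, 0, 0],
    [5, 0, 0, 0],
    [0, 0, 0, 0]
  ]
}}

```text
clock: 17.65
position: [0.4138, 0.0142, 0.2294]
ee_rot: [-0.622, 1.579, 0.712]
wrist_force: [-0.1, -0.3, -0.1]
grip_width: 0.0701
```

```bash
python3 st.py
```

```text
17.65 [0.4138 0.0142 0.2294] [-0.122  0.006 -0.993] [-0.149 -0.15   2.055 -0.013  1.358 -0.987] [-0.1 -0.3 -0.1]
```

```bash
python3 - <<'E'
from h import *
for rv in [[1.723,.77,-1.683],[-.121,1.603,.117],[-.722,1.501,.762],[-.645,1.543,.696]]:
    M=R.from_rotvec(rv).as_matrix(); print(M.round(3)[:,0],np.degrees(np.arctan2(M[1,1],M[0,1])))
from cell import *
s=sense(); print(s["tau"],s["joint_vel"])
E
```

```text
[ 0.026 -0.006 -1.   ] -40.50931726269749
[-0.035 -0.005 -0.999] 98.64140276320171
[-0.062 -0.004 -0.998] 144.0188811369479
[-0.081 -0.002 -0.997] 138.59672859317084
[-3.71767965e-02 -2.91864771e+01 -3.67767835e+01 -6.15195232e-02
  4.39081416e-01  3.52428162e-05] [-0.00099008  0.00266562 -0.00288274 -0.00017526  0.00330398 -0.0006973 ]
```

>>> {"fn": "apply_moves", "kwargs": {
  "moves": [
    [-40, 0, 0, 0],
    [-40, 0, 0, 0]
  ]
}}

```text
clock: 17.82
position: [0.4183, 0.0144, 0.301]
ee_rot: [-0.614, 1.596, 0.722]
wrist_force: [2.2, -0.8, 0.7]
grip_width: 0.0703
```

```bash
python3 st.py
```

```text
17.8167 [0.4183 0.0144 0.301 ] [-0.141  0.009 -0.99 ] [-0.147 -0.194  1.955 -0.012  1.521 -0.987] [ 2.2 -0.8  0.7]
```

>>> {"fn": "apply_moves", "kwargs": {
  "moves": [
    [0, 0, 0, 0],
    [40, 0, 0, 0],
    [40, 0, 0, 0],
    [40, 0, 0, 0]
  ]
}}

```text
clock: 18.15
position: [0.4163, 0.0134, 0.1988]
ee_rot: [-0.63, 1.561, 0.702]
wrist_force: [1.2, -1.1, 0.1]
grip_width: 0.0699
```

```bash
python3 st.py
```

```text
18.15 [0.4163 0.0134 0.1988] [-0.101  0.003 -0.995] [-0.15  -0.118  2.088 -0.013  1.273 -0.987] [ 1.2 -1.1  0.1]
```

>>> {"fn": "apply_moves", "kwargs": {
  "moves": [
    [-40, 0, 0, 0],
    [0, 0, 0, 0],
    [-40, 0, 0, 0],
    [0, 0, 0, 0],
    [-40, 0, 0, 0],
    [0, 0, 0, 0]
  ]
}}

```text
clock: 18.65
position: [0.3995, 0.0172, 0.2767]
ee_rot: [-0.598, 1.632, 0.744]
wrist_force: [1.3, -0.7, 2.1]
grip_width: 0.0703
```

```bash
python3 st.py
```

```text
18.65 [0.3995 0.0172 0.2767] [-0.183  0.015 -0.983] [-0.147 -0.193  2.005 -0.012  1.514 -0.987] [ 1.3 -0.7  2.1]
```

>>> {"fn": "apply_moves", "kwargs": {
  "moves": [
    [40, 0, 0, 0],
    [40, 0, 0, 0],
    [40, 0, 0, 0],
    [40, 0, 0, 0]
  ]
}}

```text
clock: 18.98
position: [0.3811, 0.018, 0.1259]
ee_rot: [-0.61, 1.606, 0.729]
wrist_force: [-0.3, -0.3, -1.4]
grip_width: 0.07
```

```bash
python3 st.py
```

```text
18.9833 [0.3811 0.018  0.1259] [-0.153  0.011 -0.988] [-0.152 -0.049  2.186 -0.014  1.158 -0.987] [-0.3 -0.3 -1.4]
```

>>> {"fn": "apply_moves", "kwargs": {
  "moves": [
    [-3, 0, 0, 0],
    [-7, 0, 0, 0],
    [-12, 0, 0, 0],
    [-18, 0, 0, 0],
    [-24, 0, 0, 0],
    [-28, 0, 0, 0],
    [-28, 0, 0, 0],
    [-24, 0, 0, 0],
    [-18, 0, 0, 0],
    [-12, 0, 0, 0],
    [-7, 0, 0, 0],
    [-3, 0, 0, 0],
    [0, 0, 0, 0]
  ]
}}

```text
clock: 20.07
position: [0.4161, 0.0155, 0.3484]
ee_rot: [-0.621, 1.581, 0.714]
wrist_force: [0.5, -0.5, -0.5]
grip_width: 0.0699
```

```bash
python3 st.py
```

```text
20.0667 [0.4161 0.0155 0.3484] [-0.125  0.007 -0.992] [-0.145 -0.242  1.906 -0.011  1.603 -0.987] [ 0.5 -0.5 -0.5]
```

>>> {"fn": "apply_moves", "kwargs": {
  "moves": [
    [35, 0, 0, 0],
    [0, 0, 0, 0],
    [35, 0, 0, 0],
    [0, 0, 0, 0]
  ]
}}

```text
clock: 20.4
position: [0.4052, 0.0163, 0.2781]
ee_rot: [-0.62, 1.583, 0.715]
wrist_force: [-2.0, 0.4, -2.9]
grip_width: 0.0698
```

```bash
python3 st.py
```

```text
20.4 [0.4052 0.0163 0.2781] [-0.127  0.007 -0.992] [-0.147 -0.22   2.02  -0.012  1.469 -0.987] [-2.   0.4 -2.9]
```

>>> {"fn": "apply_moves", "kwargs": {
  "moves": [
    [15, 0, 0, 0],
    [35, 0, 0, 0],
    [40, 0, 0, 0],
    [35, 0, 0, 0],
    [15, 0, 0, 0],
    [0, 0, 0, 0]
  ]
}}

```text
clock: 20.9
position: [0.3957, 0.0161, 0.1476]
ee_rot: [-0.624, 1.573, 0.709]
wrist_force: [0.1, -0.7, -0.2]
grip_width: 0.07
```

```bash
python3 st.py
```

```text
20.9 [0.3957 0.0161 0.1476] [-0.115  0.005 -0.993] [-0.151 -0.08   2.164 -0.013  1.173 -0.987] [ 0.1 -0.7 -0.2]
```

>>> {"fn": "apply_moves", "kwargs": {
  "moves": [
    [-3, 0, 0, 0],
    [-7, 0, 0, 0],
    [-12, 0, 0, 0],
    [-18, 0, 0, 0],
    [-24, 0, 0, 0],
    [-30, 0, 0, 0],
    [-30, 0, 0, 0],
    [-30, 0, 0, 0],
    [-24, 0, 0, 0],
    [-18, 0, 0, 0],
    [-12, 0, 0, 0],
    [-7, 0, 0, 0],
    [-3, 0, 0, 0],
    [0, 0, 0, 0]
  ]
}}

```text
clock: 22.07
position: [0.4293, 0.0143, 0.4192]
ee_rot: [-0.643, 1.53, 0.684]
wrist_force: [0.0, 0.6, -0.2]
grip_width: 0.0699
```

```bash
python3 st.py
```

```text
22.0667 [0.4293 0.0143 0.4192] [-0.065 -0.002 -0.998] [-0.144 -0.27   1.796 -0.011  1.68  -0.987] [ 0.   0.6 -0.2]
```

>>> {"fn": "apply_moves", "kwargs": {
  "moves": [
    [5, 0, 0, 0],
    [15, 0, 0, 0],
    [28, 0, 0, 0],
    [36, 0, 0, 0],
    [36, 0, 0, 0],
    [36, 0, 0, 0],
    [30, 0, 0, 0],
    [24, 0, 0, 0],
    [18, 0, 0, 0],
    [12, 0, 0, 0],
    [7, 0, 0, 0],
    [3, 0, 0, 0],
    [0, 0, 0, 0]
  ]
}}

```text
clock: 23.15
position: [0.4001, 0.0157, 0.1469]
ee_rot: [-0.636, 1.547, 0.694]
wrist_force: [-0.1, -0.3, 1.4]
grip_width: 0.0699
```

```bash
python3 st.py
```

```text
23.15 [0.4001 0.0157 0.1469] [-0.085  0.001 -0.996] [-0.151 -0.089  2.172 -0.013  1.144 -0.988] [-0.1 -0.3  1.4]
```

>>> {"fn": "apply_moves", "kwargs": {
  "moves": [
    [-3, 0, 0, 0],
    [-7, 0, 0, 0],
    [-12, 0, 0, 0],
    [-18, 0, 0, 0],
    [-24, 0, 0, 0],
    [-30, 0, 0, 0],
    [-30, 0, 0, 0],
    [-30, 0, 0, 0],
    [-24, 0, 0, 0],
    [-18, 0, 0, 0],
    [-12, 0, 0, 0],
    [-7, 0, 0, 0],
    [-3, 0, 0, 0],
    [0, 0, 0, 0]
  ]
}}

```text
clock: 24.32
position: [0.4211, 0.0154, 0.3971]
ee_rot: [-0.647, 1.52, 0.679]
wrist_force: [-1.2, 0.0, -0.3]
grip_width: 0.07
```

```bash
python3 st.py
```

```text
24.3167 [0.4211 0.0154 0.3971] [-0.055 -0.003 -0.999] [-0.144 -0.295  1.856 -0.011  1.634 -0.987] [-1.2  0.  -0.3]
```

```bash
python3 - <<'E'
from cell import *; from h import *
plan(sense(),[.512,.0131,.397],np.radians(139.4))
E
```

```text
tool delta [ -4.9 -69.3  58.7] turn -1.2 yaw 138.24 q [-0.14 -0.3   1.86 -0.01  1.63 -0.99]
```

>>> {"fn": "apply_moves", "kwargs": {
  "moves": [
    [-3, -24, 20, -1.2],
    [-3, -24, 20, 0],
    [-3, -22, 19, 0],
    [36, 0, 0, 0],
    [38, 0, 0, 0],
    [38, 0, 0, 0],
    [38, 0, 0, 0],
    [38, 0, 0, 0],
    [38, 0, 0, 0],
    [0, 0, 0, 0]
  ]
}}

```text
clock: 25.15
position: [0.5024, 0.0138, 0.164]
ee_rot: [-0.664, 1.514, 0.696]
wrist_force: [-2.3, 0.8, -0.1]
grip_width: 0.0697
```

```bash
python3 st.py; python3 - <<'E'
from cell import *; from h import *
plan(sense(),[.506,.0131,.120],np.radians(139.4))
w=read_camera("wrist"); cv2.imwrite("pics/w14.png",w["img"])
E
```

```text
25.15 [0.5024 0.0138 0.164 ] [-0.054 -0.003 -0.999] [-0.124  0.113  1.929 -0.011  1.153 -0.985] [-2.3  0.8 -0.1]
tool delta [43.8 -5.   3.4] turn 0.1 yaw 139.51 q [-0.12  0.11  1.93 -0.01  1.15 -0.98]
```

View pics/w14.png

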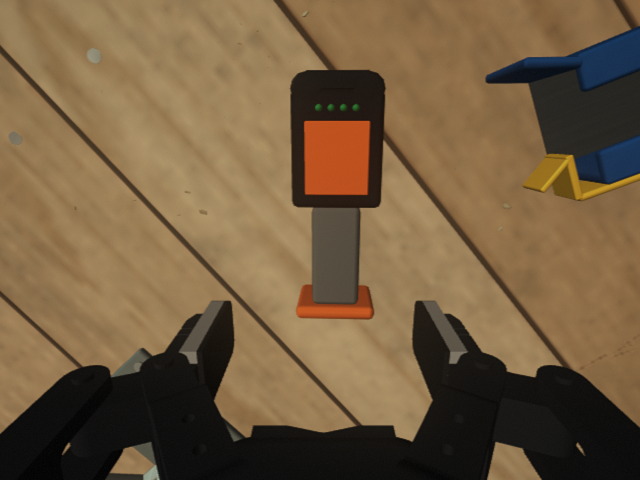

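>>> {"fn": "apply_moves", "kwargs": {
  "moves": [
    [-3, 0, 0, 0],
    [-7, 0, 0, 0],
    [-12, 0, 0, 0],
    [-18, 0, 0, 0],
    [-24, 0, 0, 0],
    [-30, 0, 0, 0],
    [-30, 0, 0, 0],
    [-30, 0, 0, 0],
    [-24, 0, 0, 0],
    [-18, 0, 0, 0],
    [-12, 0, 0, 0],
    [-7, 0, 0, 0],
    [-3, 0, 0, 0],
    [0, 0, 0, 0]
  ]
}}

```text
clock: 26.37
position: [0.519, 0.0147, 0.4469]
ee_rot: [-0.688, 1.454, 0.662]
wrist_force: [-0.3, -0.1, -0.6]
grip_width: 0.0702
```

```bash
python3 st.py
```

```text
26.3667 [0.519  0.0147 0.4469] [ 0.015 -0.011 -1.   ] [-0.119 -0.099  1.597 -0.009  1.627 -0.985] [-0.3 -0.1 -0.6]
```

>>> {"fn": "apply_moves", "kwargs": {
  "moves": [
    [38, 0, 0, 0],
    [38, 0, 0, 0],
    [38, 0, 0, 0],
    [38, 0, 0, 0],
    [38, 0, 0, 0],
    [38, 0, 0, 0],
    [0, 0, 0, 0]
  ]
}}

```text
clock: 26.95
position: [0.5236, 0.0121, 0.2159]
ee_rot: [-0.692, 1.444, 0.656]
wrist_force: [-2.0, -0.1, -1.3]
grip_width: 0.0699
```

```bash
python3 st.py
```

```text
26.95 [0.5236 0.0121 0.2159] [ 0.027 -0.013 -1.   ] [-0.123  0.044  1.893 -0.01   1.176 -0.985] [-2.  -0.1 -1.3]
```

>>> {"fn": "apply_moves", "kwargs": {
  "moves": [
    [25, 5, -4, 0],
    [30, 5, -4, 0],
    [25, 5, -4, 0],
    [15, 0, 0, 0],
    [0, 0, 0, 0]
  ]
}}

```text
clock: 27.37
position: [0.5072, 0.0115, 0.1217]
ee_rot: [-0.692, 1.444, 0.656]
wrist_force: [-0.3, 1.3, -0.2]
grip_width: 0.0698
```

```bash
python3 st.py; python3 - <<'E'
from cell import *; from h import *
plan(sense(),[.505,.0135,.074],np.radians(139.4))
w=read_camera("wrist"); cv2.imwrite("pics/w15.png",w["img"])
E
```

```text
27.3667 [0.5072 0.0115 0.1217] [ 0.026 -0.012 -1.   ] [-0.128  0.142  1.989 -0.011  0.983 -0.988] [-0.3  1.3 -0.2]
tool delta [47.6  4.3 -0.2] turn 0.2 yaw 139.61 q [-0.13  0.14  1.99 -0.01  0.98 -0.99]
```

View pics/w15.png

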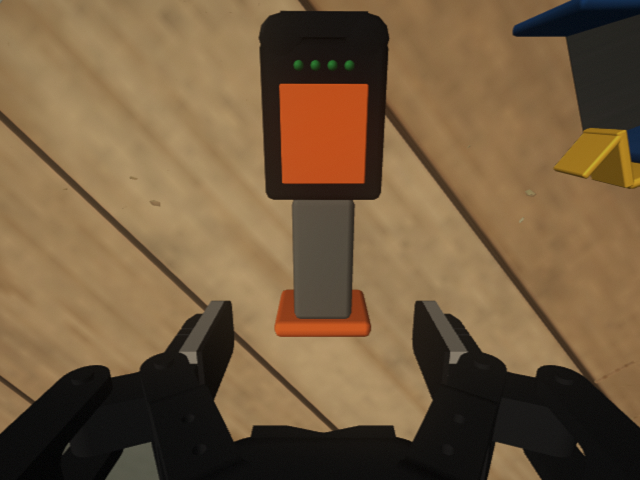

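>>> {"fn": "apply_moves", "kwargs": {
  "moves": [
    [12, 2, 0, 0],
    [14, 1, 0, 0],
    [12, 1, 0, 0],
    [6, 0, 0, 0],
    [0, 0, 0, 0]
  ]
}}

```text
clock: 27.83
position: [0.5128, 0.013, 0.085]
ee_rot: [-0.698, 1.431, 0.649]
wrist_force: [-0.6, 0.4, 0.3]
grip_width: 0.0702
```

```bash
python3 st.py; python3 - <<'E'
from cell import *; from h import *
plan(sense(),[.505,.0135,.075],np.radians(139.4))
w=read_camera("wrist"); cv2.imwrite("pics/w16.png",w["img"])
E
```

```text
27.8333 [0.5128 0.013  0.085 ] [ 0.041 -0.014 -0.999] [-0.124  0.212  1.995 -0.012  0.892 -0.983] [-0.6  0.4  0.3]
tool delta [ 9.7  6.7 -4.9] turn 0.2 yaw 139.6 q [-0.12  0.21  1.99 -0.01  0.89 -0.98]
```

View pics/w16.png

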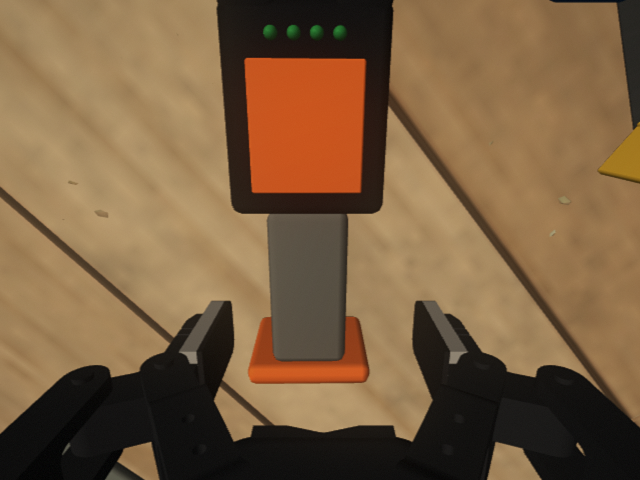

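>>> {"fn": "apply_moves", "kwargs": {
  "moves": [
    [4, 3, -3, 0],
    [4, 3, -2, 0],
    [0, 0, 0, 0]
  ]
}}

```text
clock: 28.13
position: [0.5063, 0.0128, 0.0782]
ee_rot: [-0.699, 1.428, 0.647]
wrist_force: [-0.7, -0.2, -0.0]
grip_width: 0.0699
```

```bash
python3 st.py; python3 - <<'E'
from cell import *; from h import *
plan(sense(),[.504,.0135,.075],np.radians(139.4))
w=read_camera("wrist"); cv2.imwrite("pics/w17.png",w["img"])
E
```

```text
28.1333 [0.5063 0.0128 0.0782] [ 0.044 -0.015 -0.999] [-0.126  0.21   2.015 -0.012  0.872 -0.985] [-0.7 -0.2 -0. ]
tool delta [ 3.   2.3 -1. ] turn 0.2 yaw 139.61 q [-0.13  0.21  2.01 -0.01  0.87 -0.98]
```

View pics/w17.png

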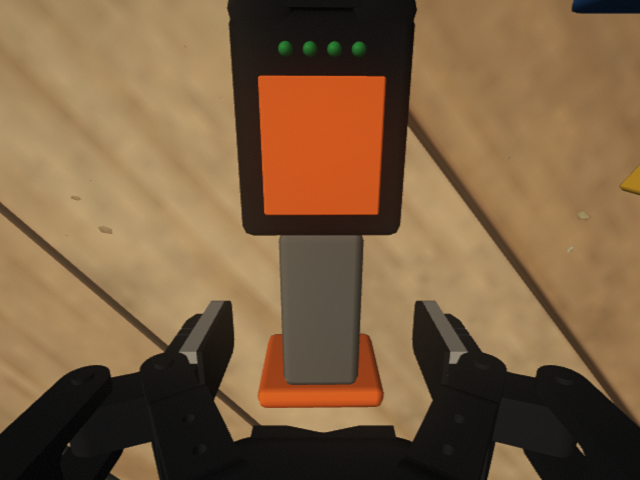

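>>> {"fn": "apply_moves", "kwargs": {
  "moves": [
    [1, 0, -1, 0],
    [0, 0, 0, 0],
    [0, 0, 0, 0],
    [0, 0, 0, 0],
    [0, 0, 0, 0],
    [0, 0, 0, 0]
  ],
  "hand": 0,
  "grip_force": 40
}}

```text
clock: 28.68
position: [0.5066, 0.0117, 0.0786]
ee_rot: [-0.7, 1.426, 0.646]
wrist_force: [0.6, 0.3, -1.2]
grip_width: 0.0256
```

```bash
python3 st.py; python3 - <<'E'
from cell import *; from h import *
w=read_camera("wrist"); cv2.imwrite("pics/w18.png",w["img"])
E
```

```text
28.6833 [0.5066 0.0117 0.0786] [ 0.047 -0.015 -0.999] [-0.128  0.208  2.015 -0.012  0.87  -0.987] [ 0.6  0.3 -1.2]
```

View pics/w18.png

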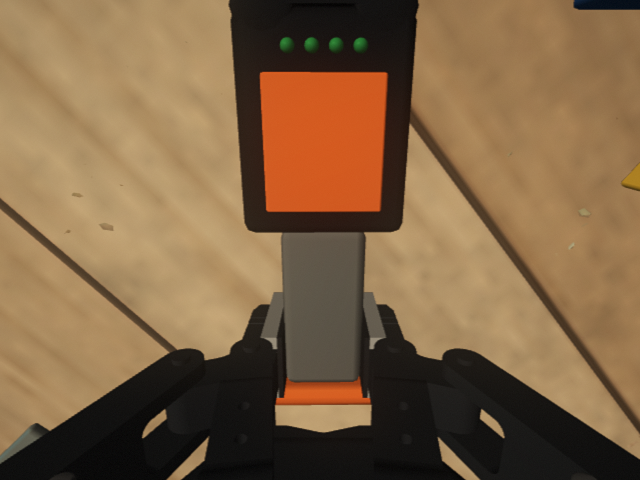

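>>> {"fn": "apply_moves", "kwargs": {
  "moves": [
    [-6, 2, -4, 0],
    [-4, 5, -9, 0],
    [-2, 6, -10, 0],
    [-2, 6, -9, 0],
    [-2, 3, -5, 0],
    [0, 0, 0, 0]
  ],
  "grip_force": 60
}}

```text
clock: 29.23
position: [0.4615, -0.0025, 0.0932]
ee_rot: [-0.7, 1.429, 0.648]
wrist_force: [0.3, -0.2, -1.6]
grip_width: 0.0253
```

```bash
python3 st.py
```

```text
29.2333 [ 0.4615 -0.0025  0.0932] [ 0.044 -0.015 -0.999] [-0.172  0.081  2.125 -0.009  0.89  -1.034] [ 0.3 -0.2 -1.6]
```

>>> {"fn": "apply_moves", "kwargs": {
  "moves": [
    [-2, 0, 0, 4],
    [-2, 0, 0, 7],
    [-2, 0, 0, 7],
    [-2, 0, 0, 7],
    [-2, 0, 0, 7],
    [0, 0, 0, 0]
  ]
}}

```text
clock: 29.73
position: [0.4617, -0.0025, 0.1044]
ee_rot: [-0.243, 1.516, 0.209]
wrist_force: [-0.0, 0.5, -2.4]
grip_width: 0.0251
```

```bash
python3 st.py; python3 - <<'E'
from cell import *; from h import *
plan(sense(),[.467,-.001,.083],np.radians(71.9))
w=read_camera("wrist"); cv2.imwrite("pics/w19.png",w["img"])
E
```

```text
29.7333 [ 0.4617 -0.0025  0.1044] [ 0.045 -0.015 -0.999] [-0.172  0.058  2.122 -0.009  0.914 -0.456] [-0.   0.5 -2.4]
tool delta [21.6  0.5  4.6] turn 34.7 yaw 106.55 q [-0.17  0.06  2.12 -0.01  0.91 -0.46]
```

View pics/w19.png

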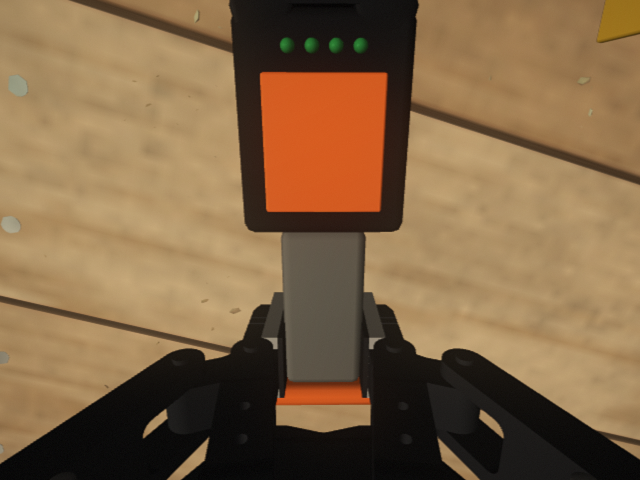

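>>> {"fn": "apply_moves", "kwargs": {
  "moves": [
    [0, 0, 0, 5],
    [0, 0, 0, 6],
    [0, 0, 0, 6],
    [0, 0, 1, 6],
    [0, 0, 1, 6],
    [0, 0, 1, 5],
    [0, 0, 1, 1],
    [0, 0, 0, 0]
  ]
}}

```text
clock: 30.45
position: [0.4657, -0.0028, 0.1033]
ee_rot: [0.234, 1.512, -0.247]
wrist_force: [-0.1, -0.3, -2.7]
grip_width: 0.025
```

```bash
python3 st.py; python3 - <<'E'
from cell import *; from h import *
plan(sense(),[.467,-.001,.083],np.radians(71.9))
E
```

```text
30.45 [ 0.4657 -0.0028  0.1033] [ 0.043 -0.015 -0.999] [-0.171  0.071  2.111 -0.009  0.914  0.142] [-0.1 -0.3 -2.7]
tool delta [20.3  2.1 -0.2] turn 0.5 yaw 72.35 q [-0.17  0.07  2.11 -0.01  0.91  0.14]
```

>>> {"fn": "apply_moves", "kwargs": {
  "moves": [
    [-30, 0, 0, 0],
    [0, 0, 0, 0]
  ]
}}

```text
clock: 30.62
position: [0.4634, -0.0022, 0.1324]
ee_rot: [0.226, 1.518, -0.24]
wrist_force: [2.6, -0.3, -1.5]
grip_width: 0.025
```

```bash
python3 st.py
```

```text
30.6167 [ 0.4634 -0.0022  0.1324] [ 0.039 -0.014 -0.999] [-0.171  0.014  2.103 -0.009  0.984  0.133] [ 2.6 -0.3 -1.5]
```

>>> {"fn": "apply_moves", "kwargs": {
  "moves": [
    [-30, 0, 0, 0],
    [0, 0, 0, 0]
  ]
}}

```text
clock: 30.78
position: [0.4613, -0.0016, 0.162]
ee_rot: [0.219, 1.522, -0.233]
wrist_force: [1.9, -1.1, -0.6]
grip_width: 0.0246
```

```bash
python3 st.py
```

```text
30.7833 [ 0.4613 -0.0016  0.162 ] [ 0.035 -0.014 -0.999] [-0.17  -0.04   2.091 -0.009  1.054  0.123] [ 1.9 -1.1 -0.6]
```

>>> {"fn": "apply_moves", "kwargs": {
  "moves": [
    [20, 0, 1, 0],
    [0, 0, 0, 0],
    [20, 0, 1, 0],
    [0, 0, 0, 0],
    [20, 0, 0, 0],
    [0, 0, 0, 0],
    [12, 0, 0, 0],
    [0, 0, 0, 0]
  ]
}}

```text
clock: 31.45
position: [0.4657, -0.0029, 0.0912]
ee_rot: [0.203, 1.525, -0.218]
wrist_force: [-0.9, -0.8, -3.2]
grip_width: 0.0253
```

```bash
python3 st.py;  python3 - <<'E'
from cell import *; from h import *; import pickle
plan(sense(),[.467,-.001,.080],np.radians(71.9))
w=read_camera("wrist"); cv2.imwrite("pics/w20.png",w["img"]);pickle.dump(w,open("w20.pkl","wb"))
w=read_camera("side"); cv2.imwrite("pics/s20.png",cv2.resize(w["img"][220:340,240:400],(800,600)))
w=read_camera("top"); cv2.imwrite("pics/t20.png",cv2.resize(w["img"][200:320,230:390],(800,600)))
E
```

```text
31.45 [ 0.4657 -0.0029  0.0912] [ 0.034 -0.014 -0.999] [-0.171  0.101  2.108 -0.01   0.897  0.104] [-0.9 -0.8 -3.2]
tool delta [11.2  2.3  0.4] turn 2.7 yaw 74.55 q [-0.17  0.1   2.11 -0.01  0.9   0.1 ]
```

View pics/w20.png

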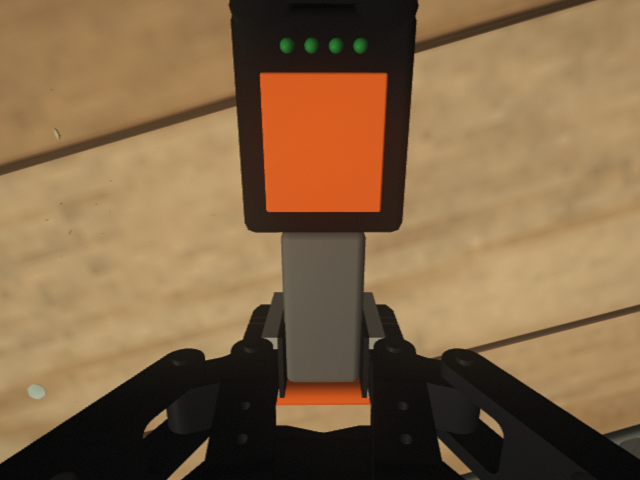

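View pics/s20.png

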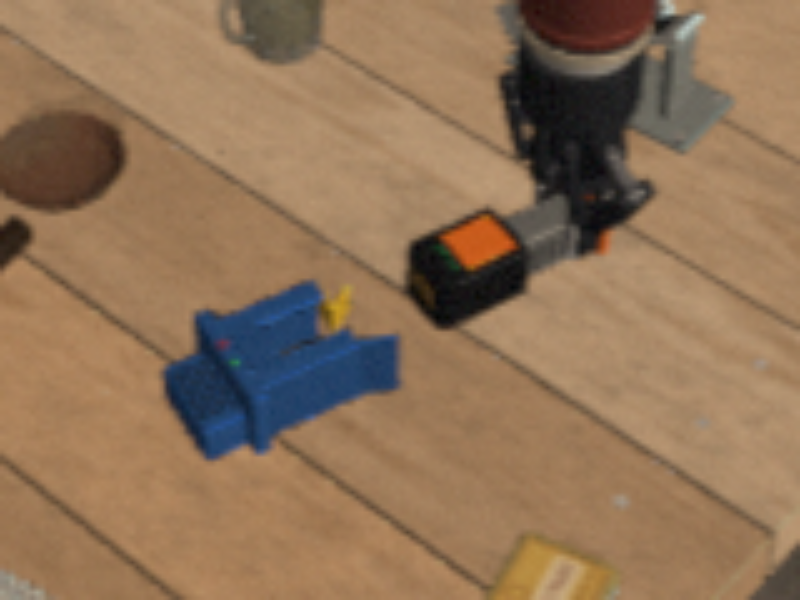

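```bash
cat > dk.py <<'E'
from cell import *; from h import *; import sys
T0=R.from_rotvec([-0.7,1.426,0.646]); p0=np.array([.5066,.0117,.0786])
ct=T0.inv().apply(np.array([.4741,.0404,.02])-p0); R0=T0.inv()*R.from_euler("z",-40.6,degrees=True)
HOME=np.array([.5195,.1538,.02]); DY=np.radians(-108.1)
D=R.from_euler("z",DY)
def report(s):
    T=R.from_rotvec(s["ee_rot"]); c=s["position"]+T.apply(ct); Rp=T*R0; e=Rp.as_euler("ZYX",degrees=True)
    print("center",c.round(4),"dock frame mm",(D.inv().apply(c-HOME)*1000).round(1),"yaw err",round((e[0]-np.degrees(DY)+180)%360-180,2),"pitch,roll",e[1:].round(2))
    d=np.array([np.cos(DY),np.sin(DY),0]); 
    M=T.as_matrix(); print("tool-frame of dock -x:",(M.T@-d).round(3)," dock +y:",(M.T@np.array([-d[1],d[0],0])).round(3), "TCP",s["position"].round(4),"F",s["wrist_force"].round(1),"t",s["clock"],"w",s["grip_width"])
if __name__=="__main__": report(sense())
E
python3 dk.py; python3 - <<'E'
import pickle; from h import *
w=pickle.load(open("w20.pkl","rb"))
L=onz(w,(246,229),.052);Rr=onz(w,(403,229),.052); print(L,Rr,(L+Rr)/2,np.linalg.norm(L-Rr))
E
```

```text
center [0.4826 0.0402 0.0372] dock frame mm [119.4   0.2  17.2] yaw err 2.45 pitch,roll [2.42 1.35]
tool-frame of dock -x: [-0.002  0.999  0.046]  dock +y: [ 0.043 -0.046  0.998] TCP [ 0.4683 -0.0033  0.0938] F [-1.1  0.4 -2.6] t 31.6 w 0.024882587256802004
[0.45768729 0.04527558 0.052     ] [0.50193372 0.03259937 0.052     ] [0.47981051 0.03893748 0.052     ] 0.04602643460555997
```

>>> {"fn": "apply_moves", "kwargs": {
  "moves": [
    [4, 0, -1.5, 2.5],
    [5, 0, -1, 0],
    [4, 0, 0, 0],
    [0, 0, 0, 0]
  ]
}}

```text
clock: 31.93
position: [0.4692, -0.0032, 0.0848]
ee_rot: [0.237, 1.508, -0.25]
wrist_force: [-0.1, 0.8, -2.6]
grip_width: 0.0251
```

```bash
python3 dk.py
```

```text
center [0.4858 0.0398 0.0283] dock frame mm [118.9   3.3   8.3] yaw err 0.08 pitch,roll [2.58 1.75]
tool-frame of dock -x: [-0.001  1.     0.004]  dock +y: [ 0.049 -0.004  0.999] TCP [ 0.4692 -0.0032  0.0848] F [-0.1  0.8 -2.6] t 31.9333 w 0.025081172578526902
```

>>> {"fn": "apply_moves", "kwargs": {
  "moves": [
    [4, 0, -3, 0],
    [4, 0, -2, 0],
    [2, 0, 0, 0],
    [0, 0, 0, 0]
  ]
}}

```text
clock: 32.27
position: [0.4674, -0.0018, 0.0797]
ee_rot: [0.234, 1.505, -0.248]
wrist_force: [0.5, -0.2, -3.5]
grip_width: 0.0252
```

```bash
python3 dk.py
```

```text
center [0.484  0.0412 0.0232] dock frame mm [118.1   1.2   3.2] yaw err 0.25 pitch,roll [2.61 1.91]
tool-frame of dock -x: [-0.     1.     0.007]  dock +y: [ 0.052 -0.007  0.999] TCP [ 0.4674 -0.0018  0.0797] F [ 0.5 -0.2 -3.5] t 32.2667 w 0.025210319167657574
```

>>> {"fn": "apply_moves", "kwargs": {
  "moves": [
    [0, 0, 0, 0],
    [0, 0, 0, 0],
    [0, 0, 0, 0],
    [2, 0, 0, 0],
    [2, 0, 0, 0],
    [0, 0, 0, 0]
  ],
  "hand": 40
}}

```text
clock: 32.77
position: [0.4687, -0.0018, 0.0761]
ee_rot: [0.234, 1.502, -0.246]
wrist_force: [-1.1, -0.3, -0.7]
grip_width: 0.04
```

```bash
python3 dk.py; python3 - <<'E'
from cell import *; from h import *; import pickle
w=read_camera("wrist"); cv2.imwrite("pics/w21.png",w["img"]);pickle.dump(w,open("w21.pkl","wb"))
E
```

```text
center [0.4854 0.0412 0.0196] dock frame mm [117.6   2.5  -0.4] yaw err 0.32 pitch,roll [2.66 2.1 ]
tool-frame of dock -x: [0.001 1.    0.008]  dock +y: [ 0.056 -0.008  0.998] TCP [ 0.4687 -0.0018  0.0761] F [-1.1 -0.3 -0.7] t 32.7667 w 0.039971572274241904
```

View pics/w21.png

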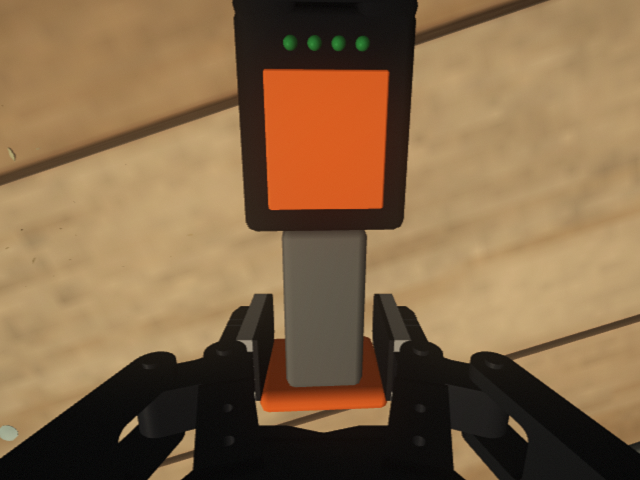

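```bash
python3 - <<'E'
import pickle; from h import *
from scipy.spatial.transform import Rotation as R
w=pickle.load(open("w21.pkl","rb")); im=w["img"]; hsv=cv2.cvtColor(im,cv2.COLOR_BGR2HSV)
m=cv2.inRange(hsv,(3,180,120),(16,255,255)); m[260:]=0
c=max(cv2.findContours(m,0,2)[0],key=cv2.contourArea); a=cv2.approxPolyDP(c,4,True).reshape(-1,2); print(a.tolist())
P=np.array([onz(w,q,.04) for q in a]); print((P*1000).round(1))
ctr=P.mean(0); HOME=np.array([.5195,.1538,.02]); D=R.from_euler("z",np.radians(-108.1))
Q=D.inv().apply(P-HOME)*1000; print(Q.round(1))
S=np.array([onz(w,q,.04) for q in [(247,229),(404,229)]]); print("shoulder",(D.inv().apply(S-HOME)*1000).round(1))
E
```

```text
[[264, 69], [269, 208], [380, 208], [387, 70]]
[[483.2  84.9  40. ]
 [472.3  51.   40. ]
 [501.9  41.2  40. ]
 [513.1  75.4  40. ]]
[[ 76.7 -13.1  20. ]
 [112.4 -13.   20. ]
 [112.5  18.3  20. ]
 [ 76.5  18.2  20. ]]
shoulder [[118.4 -19.3  20. ]
 [118.7  25.6  20. ]]
```

>>> {"fn": "apply_moves", "kwargs": {
  "moves": [
    [0, 0, 0, 0],
    [0, 0, 0, 0],
    [0, 0, 0, 0],
    [0, 0, 0, 0]
  ],
  "hand": 0,
  "grip_force": 40
}}

```text
clock: 33.15
position: [0.4683, -0.0017, 0.0767]
ee_rot: [0.234, 1.505, -0.246]
wrist_force: [-2.1, -0.4, 3.9]
grip_width: 0.0258
```

>>> {"fn": "apply_moves", "kwargs": {
  "moves": [
    [0, 4, -2, 0],
    [0, 6, -1, 0],
    [0, 6, 0, 0],
    [0, 5, 0, 0],
    [0, 0, 0, 0]
  ]
}}

```text
clock: 33.57
position: [0.4726, 0.0203, 0.0769]
ee_rot: [0.233, 1.503, -0.248]
wrist_force: [0.2, -2.2, 1.4]
grip_width: 0.0258
```

```bash
python3 dk.py; python3 - <<'E'
from cell import *; from h import *; import pickle
w=read_camera("wrist"); cv2.imwrite("pics/w22.png",w["img"]);pickle.dump(w,open("w22.pkl","wb"))
im=w["img"]; hsv=cv2.cvtColor(im,cv2.COLOR_BGR2HSV)
m=cv2.inRange(hsv,(3,180,120),(16,255,255)); m[260:]=0
c=max(cv2.findContours(m,0,2)[0],key=cv2.contourArea); a=cv2.approxPolyDP(c,4,True).reshape(-1,2); 
P=np.array([onz(w,q,.04) for q in a]);HOME=np.array([.5195,.1538,.02]); D=R.from_euler("z",np.radians(-108.1))
print((D.inv().apply(P-HOME)*1000).round(1))
E
```

```text
center [0.4893 0.0631 0.0203] dock frame mm [95.6 -0.6  0.3] yaw err 0.3 pitch,roll [2.56 2.05]
tool-frame of dock -x: [-0.001  1.     0.007]  dock +y: [ 0.055 -0.007  0.998] TCP [0.4726 0.0203 0.0769] F [ 0.2 -2.2  1.4] t 33.5667 w 0.025776729246548273
[[ 54.8 -17.   20. ]
 [ 90.2 -17.   20. ]
 [ 90.6  15.   20. ]
 [ 54.3  14.7  20. ]]
```

View pics/w22.png

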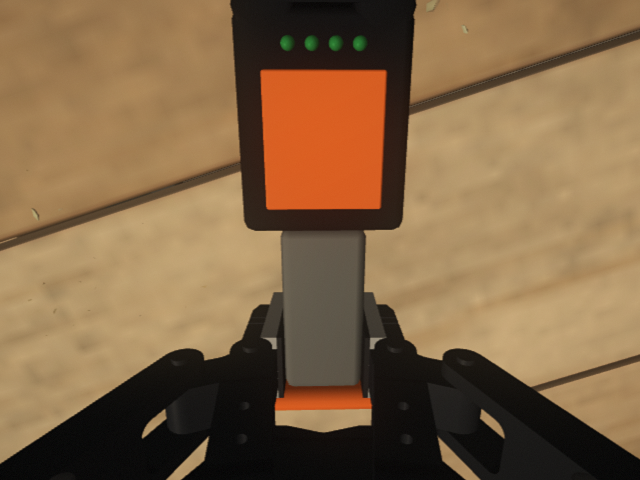

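>>> {"fn": "apply_moves", "kwargs": {
  "moves": [
    [0, 5, 0.5, 0],
    [0, 6, 0, 0],
    [0, 6, 0, 0],
    [0, 5, 0, 0],
    [0, 0, 0, 0]
  ],
  "grip_force": 60
}}

```text
clock: 34.03
position: [0.4799, 0.0424, 0.0769]
ee_rot: [0.23, 1.505, -0.248]
wrist_force: [-1.4, -3.5, 4.3]
grip_width: 0.0251
```

```bash
python3 dk.py; python3 - <<'E'
from cell import *; from h import *
t=read_camera("top")["img"]; s=read_camera("side")["img"]
a=cv2.resize(t[220:300,240:320],(400,400),interpolation=cv2.INTER_CUBIC); b=cv2.resize(s[240:320,260:340],(400,400),interpolation=cv2.INTER_CUBIC)
cv2.imwrite("pics/ts23.png",cv2.hconcat([a,b]))
E
```

```text
center [0.4964 0.0852 0.0203] dock frame mm [72.4 -0.6  0.3] yaw err 0.37 pitch,roll [2.42 1.98]
tool-frame of dock -x: [-0.003  1.     0.009]  dock +y: [ 0.053 -0.009  0.999] TCP [0.4799 0.0424 0.0769] F [-1.4 -3.5  4.3] t 34.0333 w 0.025103727215492814
```

View pics/ts23.png

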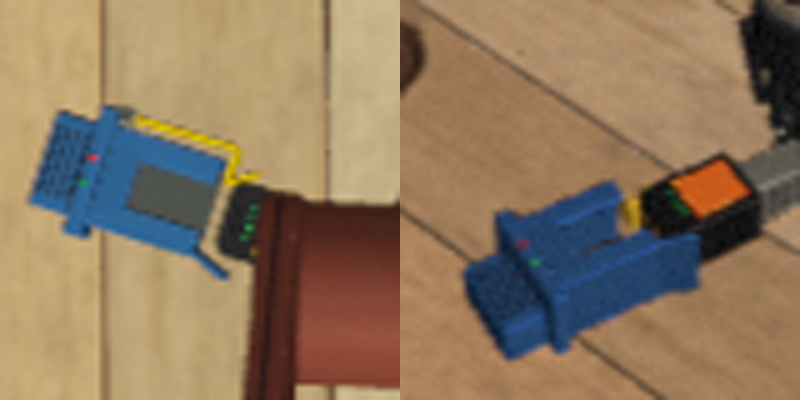

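The nose (near (240,220) in the top crop) is entering between the catch and the guide, and it's aligned.

>>> {"fn": "apply_moves", "kwargs": {
  "moves": [
    [0, 5, 0, 0],
    [0, 6, 0, 0],
    [0, 6, 0, 0],
    [0, 5, 0, 0]
  ]
}}

```text
clock: 34.47
position: [0.484, 0.0574, 0.0773]
ee_rot: [0.217, 1.513, -0.257]
wrist_force: [-1.5, -17.2, 6.0]
grip_width: 0.0253
```

```bash
python3 dk.py
```

```text
center [0.4999 0.0995 0.02  ] dock frame mm [57.7 -1.8 -0. ] yaw err 0.54 pitch,roll [1.58 1.68]
tool-frame of dock -x: [-0.018  1.     0.013]  dock +y: [ 0.048 -0.012  0.999] TCP [0.484  0.0574 0.0773] F [ -1.5 -17.2   6. ] t 34.4667 w 0.025290586056109118
```

>>> {"fn": "apply_moves", "kwargs": {
  "moves": [
    [0, 6, 0, 0],
    [0, 6, 0, 0],
    [0, 6, 0, 0],
    [0, 0, 0, 0]
  ]
}}

```text
clock: 34.8
position: [0.4901, 0.0723, 0.0779]
ee_rot: [0.215, 1.512, -0.262]
wrist_force: [-0.9, 3.8, 3.2]
grip_width: 0.0253
```

```bash
python3 dk.py; python3 - <<'E'
from cell import *; from h import *
t=read_camera("top")["img"]; s=read_camera("side")["img"]
a=cv2.resize(t[220:300,240:320],(400,400),interpolation=cv2.INTER_CUBIC); b=cv2.resize(s[240:320,260:340],(400,400),interpolation=cv2.INTER_CUBIC)
cv2.imwrite("pics/ts24.png",cv2.hconcat([a,b]))
E
```

```text
center [0.5059 0.1141 0.0203] dock frame mm [41.9 -0.6  0.3] yaw err 0.41 pitch,roll [1.33 1.72]
tool-frame of dock -x: [-0.022  1.     0.011]  dock +y: [ 0.049 -0.01   0.999] TCP [0.4901 0.0723 0.0779] F [-0.9  3.8  3.2] t 34.8 w 0.025265999588477393
```

View pics/ts24.png

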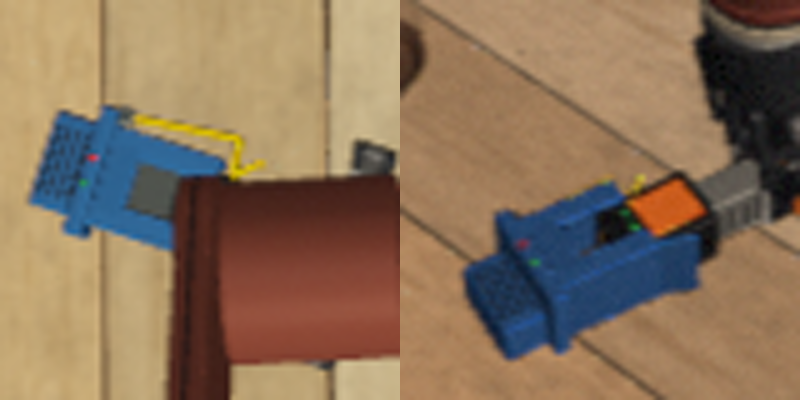

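The catch is swung outward and the nose is under the lips. Continuing.

>>> {"fn": "apply_moves", "kwargs": {
  "moves": [
    [0, 6, 0, 0],
    [0, 6, 0, 0],
    [0, 6, 0, 0],
    [0, 6, 0, 0]
  ]
}}

```text
clock: 35.23
position: [0.4962, 0.0921, 0.0775]
ee_rot: [0.211, 1.515, -0.267]
wrist_force: [-2.6, -8.5, 7.3]
grip_width: 0.0253
```

```bash
python3 dk.py
```

```text
center [0.5119 0.1336 0.0196] dock frame mm [21.6 -1.  -0.4] yaw err 0.37 pitch,roll [0.94 1.62]
tool-frame of dock -x: [-0.029  1.     0.01 ]  dock +y: [ 0.047 -0.009  0.999] TCP [0.4962 0.0921 0.0775] F [-2.6 -8.5  7.3] t 35.2333 w 0.02534242551277715
```

>>> {"fn": "apply_moves", "kwargs": {
  "moves": [
    [0, 5, 0, 0],
    [0, 5, 0, 0]
  ]
}}

```text
clock: 35.4
position: [0.4988, 0.1001, 0.0774]
ee_rot: [0.208, 1.517, -0.271]
wrist_force: [-4.7, -8.1, 8.9]
grip_width: 0.0253
```

```bash
python3 dk.py
```

```text
center [0.5143 0.1414 0.0194] dock frame mm [13.4 -1.1 -0.6] yaw err 0.35 pitch,roll [0.7  1.55]
tool-frame of dock -x: [-0.033  0.999  0.01 ]  dock +y: [ 0.046 -0.009  0.999] TCP [0.4988 0.1001 0.0774] F [-4.7 -8.1  8.9] t 35.4 w 0.0252696309110067
```

>>> {"fn": "apply_moves", "kwargs": {
  "moves": [
    [0, 5, 0, 0],
    [0, 4, 0, 0]
  ]
}}

```text
clock: 35.57
position: [0.501, 0.107, 0.0774]
ee_rot: [0.205, 1.519, -0.274]
wrist_force: [-4.6, -9.1, 9.3]
grip_width: 0.0254
```

>>> {"fn": "apply_moves", "kwargs": {
  "moves": [
    [0, 4, 0, 0],
    [0, 4, 0, 0]
  ]
}}

```text
clock: 35.73
position: [0.5035, 0.1135, 0.0777]
ee_rot: [0.203, 1.519, -0.277]
wrist_force: [-2.1, -4.7, 6.2]
grip_width: 0.025
```

```bash
python3 dk.py
```

```text
center [0.519  0.1544 0.0194] dock frame mm [-0.4 -0.7 -0.6] yaw err 0.28 pitch,roll [0.31 1.48]
tool-frame of dock -x: [-0.04   0.999  0.009]  dock +y: [ 0.045 -0.008  0.999] TCP [0.5035 0.1135 0.0777] F [-2.1 -4.7  6.2] t 35.7333 w 0.02500786815179998
```

>>> {"fn": "apply_moves", "kwargs": {
  "moves": [
    [0, 4, 0, 0],
    [0, 4, 0, 0]
  ]
}}

```text
clock: 35.9
position: [0.5045, 0.1168, 0.0771]
ee_rot: [0.194, 1.523, -0.284]
wrist_force: [-8.0, -33.4, 12.5]
grip_width: 0.0254
```

```bash
python3 dk.py; python3 - <<'E'
from cell import *; from h import *
w=read_camera("wrist"); cv2.imwrite("pics/w25.png",w["img"])
t=read_camera("top")["img"]; s=read_camera("side")["img"]
a=cv2.resize(t[220:300,240:320],(400,400),interpolation=cv2.INTER_CUBIC); b=cv2.resize(s[240:320,260:340],(400,400),interpolation=cv2.INTER_CUBIC)
cv2.imwrite("pics/ts25.png",cv2.hconcat([a,b]))
E
```

```text
center [0.5196 0.1571 0.0183] dock frame mm [-3.2 -1.  -1.7] yaw err 0.34 pitch,roll [-0.32  1.35]
tool-frame of dock -x: [-0.051  0.999  0.011]  dock +y: [ 0.043 -0.009  0.999] TCP [0.5045 0.1168 0.0771] F [ -8.  -33.4  12.5] t 35.9 w 0.02538752803283511
```

View pics/w25.png

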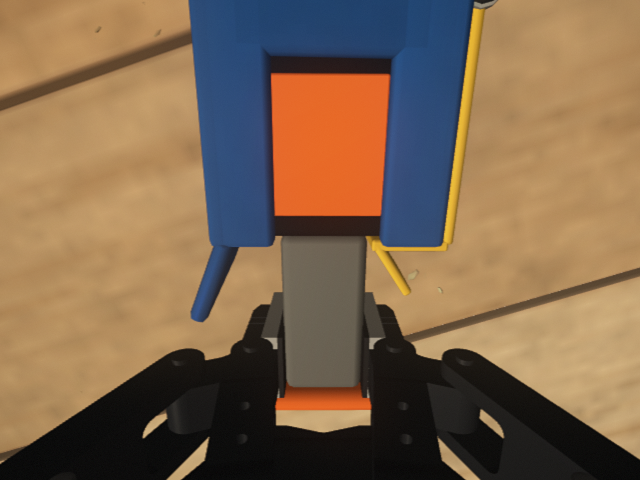

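View pics/ts25.png

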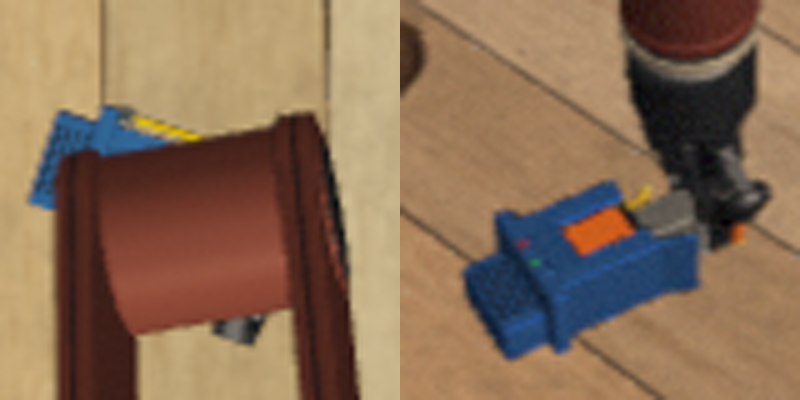

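The catch tip sits beside the waist at about (377,243), behind the shoulder. The pack is flush with the mouth and reads 33 N against the back wall. Releasing and lifting clear.

>>> {"fn": "apply_moves", "kwargs": {
  "moves": [
    [0, 0, 0, 0],
    [0, 0, 0, 0],
    [0, 0, 0, 0],
    [0, 0, 0, 0]
  ],
  "hand": 40
}}

```text
clock: 36.38
position: [0.5041, 0.1155, 0.076]
ee_rot: [0.197, 1.524, -0.287]
wrist_force: [-0.3, 0.5, 0.8]
grip_width: 0.0401
```

```bash
python3 dk.py; python3 - <<'E'
from cell import *; from h import *
w=read_camera("wrist"); cv2.imwrite("pics/w26.png",w["img"])
E
```

```text
center [0.5192 0.1559 0.0172] dock frame mm [-1.9 -0.9 -2.8] yaw err 0.13 pitch,roll [-0.3   1.29]
tool-frame of dock -x: [-0.051  0.999  0.007]  dock +y: [ 0.042 -0.005  0.999] TCP [0.5041 0.1155 0.076 ] F [-0.3  0.5  0.8] t 36.3833 w 0.04005279005507966
```

View pics/w26.png

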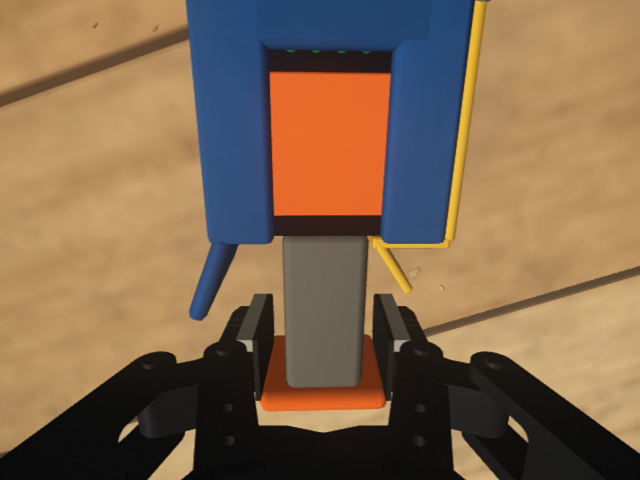

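>>> {"fn": "apply_moves", "kwargs": {
  "moves": [
    [-4, 0, 0, 0],
    [-8, 0, 0, 0],
    [-12, 0, 0, 0],
    [-18, 0, 0, 0],
    [-24, 0, 0, 0],
    [-28, 0, 0, 0],
    [-28, 0, 0, 0],
    [-24, 0, 0, 0],
    [-16, 0, 0, 0],
    [-8, 0, 0, 0],
    [0, 0, 0, 0],
    [0, 0, 0, 0]
  ]
}}

```text
clock: 37.43
position: [0.4988, 0.1294, 0.2637]
ee_rot: [0.197, 1.518, -0.281]
wrist_force: [-0.5, -0.2, -0.3]
grip_width: 0.0399
```

```bash
python3 st.py; python3 - <<'E'
from cell import *; from h import *
w=read_camera("wrist"); cv2.imwrite("pics/w27.png",w["img"])
t=read_camera("top")["img"]; s=read_camera("side")["img"]
cv2.imwrite("pics/t27.png",t)
cv2.imwrite("pics/s27.png",cv2.resize(s[200:320,240:400],(800,600),interpolation=cv2.INTER_CUBIC))
P=[onz(w,q,.04) for q in []]
E
```

```text
37.4333 [0.4988 0.1294 0.2637] [ 0.03  -0.058 -0.998] [ 0.132 -0.019  1.862 -0.065  1.276  0.457] [-0.5 -0.2 -0.3]
```

View pics/w27.png

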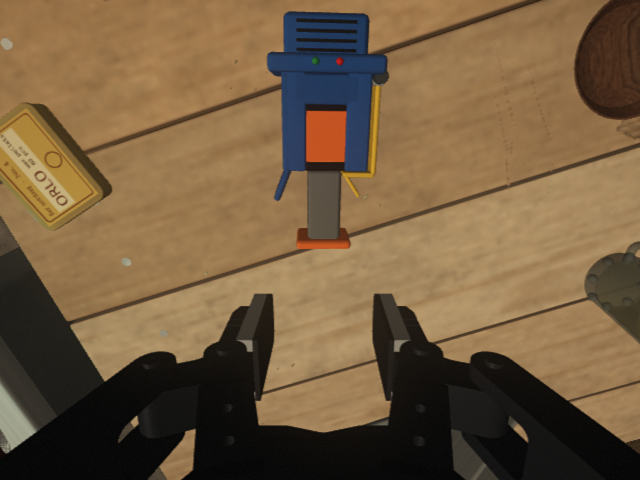

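View pics/s27.png

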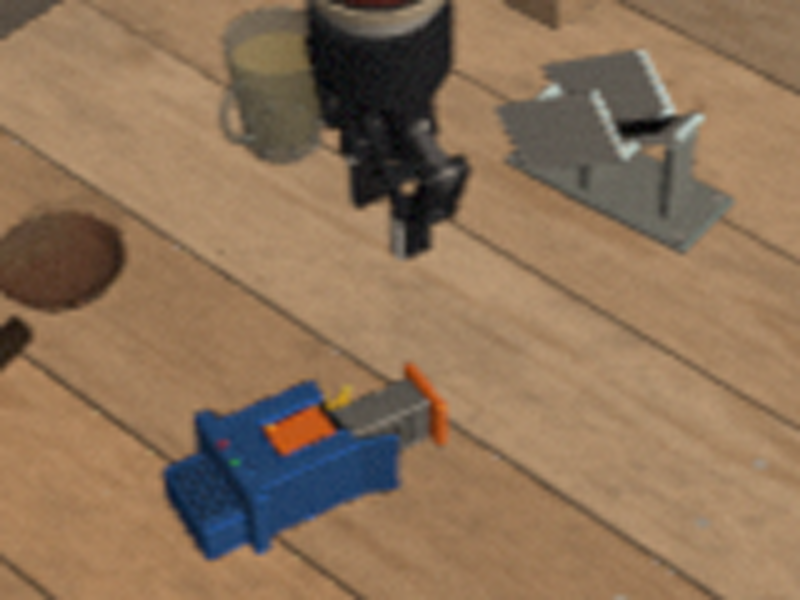

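The pack is seated, the catch arm is parallel to the dock with its face closed behind the shoulder, and the gripper is clear. Handing in.

```bash
python3 -c "
from cell import *
print(finish_job())"
```

```text
the job is handed in; nothing more can be done
None
```

The pack is in the blue dock with the yellow catch snapped in behind its shoulder, and I handed the job in at about 37.6 s of the 64 s allowed; no verdict was reported.

**What I did:** I lifted the pack from the holder by its nose and lowered it tail first until it lay flat, then let go. I regripped it at the waist, turned it to line up with the dock and set it down once more so it levelled. Then I slid it in under the lips until it met the back wall, opened the fingers and lifted clear.

**Last checks:**
- **Seating:** The push force reached 33 N at the back wall. The arm pose at that moment put the pack centre within about 3 mm of `dock_home` along the dock and 1 mm sideways. That is only as good as the camera calibration (about 2 mm).
- **Catch:** The wrist and side views show it closed behind the shoulder, but I could not read its angle.
- **Release:** The fingers are open and well above the pack, with wrist force near zero.
- **Bystanders:** The gripper stayed clear of the glass, bowl, burr box and rubber block. I did not re-measure their positions at the end.

**What disagreed:**
- **Tool tilt:** The tool tilted up to about 0.18 rad during the moves between grasps. I spent roughly 10 s working it back before regripping.
- **Height estimate:** After release, the arm-based height of the pack read about 3 mm low. The tool had drifted down after letting go, and the images show the pack flat.

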